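# Load the blank crate into the grinder's feed stand

## Task

The feed stand's deck is blocked by a steel V-block: first lift that out and set it down in the empty tool tray that lies on the bench, without dropping it. Then push the steel crate of drill blanks up the ramp, sliding it and never lifting it clear, until its back edge drops behind the lip and it sits level on the deck. Leave the other things on the bench where they are, and let go of everything.

Things in the scene. Friction and masses are not known exactly. Their poses are not given: they have to be found in the camera images.
- station: Feed stand fixed to the bench, 122 mm wide: a ramp leads up to a walled deck. x points uphill (the push direction), y across, z up; origin on the bench, midway across, below the lip's drop face. Side rails along ramp and deck stand 10 mm above the surface, 110 mm clear between them. The ramp starts at x = -130, the lip is from -10 to 0, the deck from 0 to 124, the end stop from 124 to 134 mm.
- foot (a point): Low end of the ramp, midway across, at bench height, on the stand at its x = -130 mm. The slope rises straight from here to 32 mm height over 120 mm (15 degrees). Before it, on the bench, two guide wings 16 mm high flare from 110 mm clear width here to 160 mm clear width 55 mm farther out.
- lip (a point): Top of the lip's drop face, midway across, 32 mm above the bench, at the stand's x = 0. The lip's top is flat for the 10 mm before this point; here a sheer step goes 8 mm down to the deck.
- deck (a point): Centre of the flat deck's surface, 24 mm above the bench, at the stand's x = 62 mm. The deck is 124 mm long from the lip's drop face to the end stop, whose top is 20 mm above the deck.
- crate: Open steel crate, 110 mm along its x, 100 mm along y, 42 mm high, 3 mm flat walls, holding fixed steel drill blanks up to about 33 mm; 0.6 to 0.9 kg. Origin: centre of its underside, z up. It stands on the bench before the ramp, nose (+x) between the guide wings, x within 5 degrees of the stand's x. It slides with friction and stays on the slope if left.
- vblock: Steel V-block, 46 mm along its x (the groove's direction), 36 mm along y (flat parallel sides, the faces to grip), 50 mm high with a V groove in the top; about 0.45 kg. Origin at the centre of its underside, z up. It stands on the stand's deck, turned by up to 0.5 rad against the stand.
- tooltray: Empty shallow steel tray fixed to the bench to the left of the stand, 180 mm along its x, 140 mm along y, 20 mm high, walls and floor 4 mm. Origin at the centre of its underside, z up.
- micrometer: Bystander: small micrometer lying flat, about 100 x 45 mm, 16 mm high; origin at the middle of its frame's arc, on the bench.
- wheel: Bystander: grey grinding wheel lying flat, 90 mm across, 18 mm thick; origin at the centre of its underside.
- jar: Bystander: amber jar with a dark cap, 60 mm across, 85 mm high; origin at the centre of its underside.
- spanner: Bystander: spanner 160 mm long lying flat beyond the stand; its origin is on its underside.
- oilstone: Bystander: grey oilstone, 100 x 35 x 22 mm, beyond the stand; origin at the centre of its underside.
There are look-alikes about, which are no part of the job. Of the things that look like the tooltray, take the one that is farthest from the robot's base at the start. Leave any orange look-alike of the vblock alone.

How it is judged:
On the way, in this order (a step that is already met when the one before it is completed fails the run):
1. the V-block is off the stand and rests in the tool tray, let go (x of vblock in the frame of tooltray between -0.085 and 0.085 m and y of vblock in the frame of tooltray between -0.065 and 0.065 m and height (world z) of vblock below 0.032 m and contact force between vblock and tooltray above 1 N and contact force between vblock and the fingers below 0.1 N), for 0.2 s.
2. the crate slides up the ramp, resting on it (angle between crate's own z axis and vertical above 0.17 rad and contact force between crate and station above 1 N and x of crate in the frame of station between -0.11 and 0 m), for 0.1 s.
At the end, for the whole second after the job is handed in: Crate at rest and flat on the deck between lip and end stop (origin 51 to 73 mm past the lip's drop face, within 12 mm of the middle, 20 to 27.5 mm up, tilt under 0.04 rad); V-block at rest inside the tool tray (origin within 85 and 65 mm of its centre in x and y, below 32 mm), released (x of crate in the frame of station between 0.051 and 0.073 m and y of crate in the frame of station between -0.012 and 0.012 m and z of crate in the frame of station between 0.02 and 0.0275 m and angle between crate's own z axis and vertical below 0.04 rad and linear speed of each of crate, vblock below 0.02 m/s and x of vblock in the frame of tooltray between -0.085 and 0.085 m and y of vblock in the frame of tooltray between -0.065 and 0.065 m and height (world z) of vblock below 0.032 m and contact force between vblock and tooltray above 1 N); the robot touches nothing.
It fails at once if the crate is lifted clear (its underside's centre more than 58 mm above the bench) (height (world z) of crate above 0.058 m).
It fails at once if the crate is tipped by more than 0.6 rad (angle between crate's own z axis and vertical above 0.6 rad).
It fails at once if the V-block is dropped (falling at over 0.8 m/s out of the fingers, a drop of some 33 mm) (contact force between vblock and the fingers below 0.1 N and linear speed of vblock above 0.8 m/s).
It fails at once if a bystander is moved by more than 30 mm (distance of any of micrometer, wheel, jar, spanner, oilstone from where it was at the start of the episode above 0.03 m).
It also fails if it takes over 64 s, if anything falls off the work surface, if the arm or the gripper's body presses on something with over 40 N, if the wrist force passes 120 N, or if a joint passes its speed limit or range.

## Robot

A 7-joint arm with a two-finger parallel gripper is mounted at the origin on the work surface. World frame = base frame: x ahead of the robot, y to its left, z up, the work surface at z = 0. Lengths are in m, angles in rad, forces in N, time in s.
With the tool pointing down it reaches from about 0.4 to 0.85 m from the base axis. Payload 4.5 kg.
Tool frame: the origin (TCP) lies on the centre line of the jaws, within the pads' length; the fingertips stand 14 mm ahead of it and the grasp point (between the pads) lies 5 mm behind it; y points along the fingers, x is the direction in which the jaws open and shut, and the axes are right-handed (so a half turn about y gives the same grasp; the last joint's range is limited). The gripper opens to 85 mm and grips with 20 to 120 N. Pads are 22 mm wide; open, the fingers measure 114 mm over their backs; the gripper's body (76 mm by 85 mm) begins 54 mm behind the grasp point. The pads swing forward as they close: fully open they stand 13 mm farther back than shut.
Start: joints at [-1.291, 0.689, -0.195, 1.565, 0.157, 0.902, -0.215], TCP at [0.152, 0.606, 0.216] pointing down, gripper open.
Joint ranges: [-3.01, 3.01], [-0.46, 2.08], [-1.47, 1.51], [0.13, 2.56], [-1, 4.14], [0.04, 2.09], [-2.66, 2.66]. Speed limits (rad/s): [2.57, 2.57, 3.14, 3.14, 3.14, 3.14, 3.14].

## Interface

Orientations are given as a rotation vector (axis times angle).
In Python, from plant import arm gives the robot as it stands.
- The arm moves only by the tool send_rows, never from a script. Its argument "commands" is a list that holds one entry, the list of rows, each a list of 6 numbers: the shift along the tool's x, y, z in mm, then the turn, a rotation vector about the tool's x, y, z in rad. A call has 1 to 8 rows; each row is the pose to reach, as a shift and turn from the pose commanded when the call began, along the tool's axes at that moment; what a row does not reach only later rows make up. A row lasts 1/12 s, in which the tool goes at most 41.7 mm and 7.16 degrees, less where a joint would pass 70% of its speed; a pose out of reach is approached as far as the arm can. A call with a gripper value outside its range is refused whole. "gripper" is the finger opening in mm, from 0 to 85.4, set as the call begins (left out, the last holds). The fingers move at their own pace and stop on an object; the grip force is fixed at half the most. Time passes only in rows, so rows that repeat a pose let the fingers close. It gives the time, the measured TCP pose, the force and the opening at its end, in the units of the state.
- arm.read_state(): the state, without advancing time (a new reading comes with each control period).
- arm.camera(name): name is "scene" or "top" or "wrist"; returns the picture (384x512x3 uint8, blue, green, red); there is no depth.
- arm.calibration(name): a dict with "mtx" (3x3 intrinsics, pixels), "R" (3x3) and "t" (3): a world point X has camera coordinates R X + t. Camera axes: x right, y down, z forward; pixel columns grow to the right and rows downward; lengths in m; the calibration is good to about 2 mm. A picture is of the moment at which its call begins: read the wrist's pose just before it. calibration takes no time and is no camera call; for the wrist camera it gives the pose at the moment of the call.
- arm.finish_job(): hands the job in, once; it reports no verdict.
Trained networks look in the newest picture that a camera, given by its name, has taken for a name from the list of things; names that differ only in an ending like _2 or _b are one class to them, and where a whole thing is asked for, a point or a joint stands for the part that bears it (a point fixed in the world has none). Each returns a list of dicts, best first, with "score" (0 to 1); they miss things now and then, are a little off and sometimes report something else, mostly with a low value. They report only what shows in the picture. A call takes as long as a camera call. They do not tell look-alikes from the thing itself.
- arm.search_frame(camera, name): "bbox" ([left, top, width, height] in pixels, round what is visible of it).
The state is a dict: "time_s": time; "qpos": joint angles; "qd": joint speeds; "effort": joint torques, N m; "tool_pos": TCP position; "tcp_rot": TCP orientation; "ft_force": force on the tool from outside, world axes, zero at the start; "moment": the same for the moment, N m; "width": finger opening in m.
Only numpy, scipy, OpenCV 4.12 (cv2) and the standard library are available. Lean on these libraries where they do the work, as an engineer would, in place of code of your own. Each camera call takes 0.05 s, during which the arm holds its last target.

## Working session

There is one attempt and no reset: what is moved stays moved. The work goes in short steps, Python scripts to look and compute and a tool call to move; the robot and the scene stay as the last step left them, time stands still between calls to the robot, and variables do not carry over. Pictures are saved under pics/ and viewed, and the job is handed in when it is done.

Besides the shell and the picture viewer there is one more tool, called after "Call:" as name([rows], argument=value, ...), one row to a line, values as JSON. send_rows: Moves the arm, as the interface text tells. Its arguments: {"type":"object","properties":{"commands":{"type":"array","items":{"type":"array","items":{"type":"array","items":{"type":"number"}}}},"gripper":{"type":"number"}},"required":["commands"]}

```bash
ls; mkdir -p pics
python3 - <<'E'
from plant import arm
import cv2,numpy as np
s=arm.read_state();print(s)
for n in ["scene","top","wrist"]:
    im=arm.camera(n);cv2.imwrite(f"pics/a_{n}.png",im)
    c=arm.calibration(n);print(n,np.round(c["mtx"],1).tolist(),np.round(c["R"],4).tolist(),np.round(c["t"],4).tolist())
E
```

```text
pics
{'time_s': 0.0, 'qpos': array([-1.29119854,  0.69001435, -0.1945065 ,  1.56636648,  0.15731055,
        0.90248703, -0.21511507]), 'qd': array([-0.00099853, -0.00063976, -0.00065019, -0.00141514,  0.00165825,
       -0.00013199, -0.0007741 ]), 'effort': array([ 3.00326947e-04, -5.39596689e+01, -1.26678631e+00, -1.58543998e+01,
        9.00526094e-03,  9.30387585e-03,  5.22369689e-06]), 'tool_pos': array([0.15197181, 0.60553173, 0.21475896]), 'tcp_rot': array([-1.31677451, -1.02532956,  1.02764935]), 'ft_force': array([-0.68793983,  1.0036016 ,  0.47775863]), 'moment': array([-0.04841141, -0.01016293, -0.02742133]), 'width': 0.08522593550707085}
scene [[465.0, 0.0, 253.1], [0.0, 465.0, 192.8], [0.0, 0.0, 1.0]] [[-0.2448, 0.9696, 0.0045], [0.6761, 0.1741, -0.716], [-0.695, -0.1722, -0.6981]] [0.1641, -0.279, 1.696]
top [[409.3, 0.0, 259.0], [0.0, 409.3, 193.0], [0.0, 0.0, 1.0]] [[-0.0281, -0.9996, -0.0064], [-0.9969, 0.0285, -0.0738], [0.0739, 0.0043, -0.9973]] [-0.0325, 0.4765, 1.5051]
wrist [[268.6, 0.0, 254.3], [0.0, 268.6, 190.0], [0.0, 0.0, 1.0]] [[0.2439, 0.9698, -0.0021], [0.9173, -0.2301, 0.325], [0.3147, -0.0812, -0.9457]] [-0.6239, -0.0413, 0.3819]
```

View pics/a_scene.png

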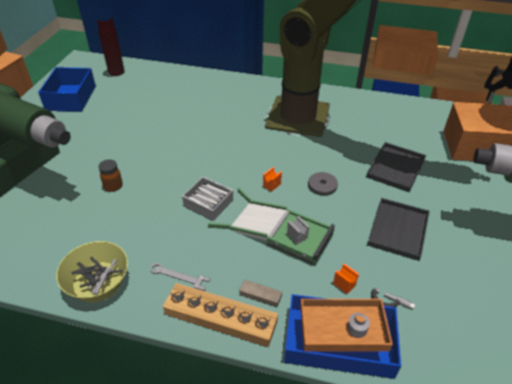

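View pics/a_top.png

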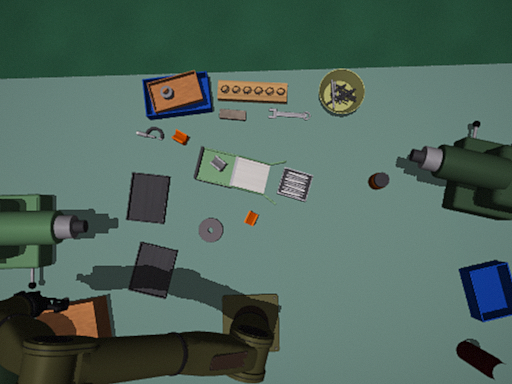

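View pics/a_wrist.png

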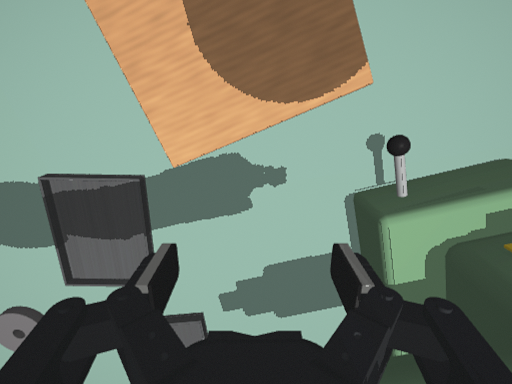

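Run:
```python
from plant import arm
for cam in ["top","scene"]:
    for n in ["vblock","tooltray","crate","station","micrometer","wheel","jar","spanner","oilstone"]:
        print(cam,n,[( [round(float(v)) for v in d["bbox"]],round(float(d["score"]),2)) for d in arm.search_frame(cam,n)][:4])
```

```text
top vblock [([175, 134, 13, 12], 0.54), ([246, 213, 11, 14], 0.46)]
top tooltray [([128, 244, 49, 54], 0.85), ([125, 173, 47, 52], 0.76)]
top crate [([280, 172, 30, 29], 0.83)]
top station [([194, 149, 76, 47], 0.64)]
top micrometer [([139, 126, 28, 15], 0.48)]
top wheel [([201, 220, 24, 25], 0.72)]
top jar [([370, 174, 20, 17], 0.85)]
top spanner [([274, 111, 37, 12], 0.64), ([221, 109, 24, 12], 0.31)]
top oilstone [([224, 110, 24, 9], 0.7), ([140, 128, 24, 12], 0.22)]
scene vblock [([334, 264, 22, 27], 0.91), ([261, 169, 21, 22], 0.78), ([291, 218, 21, 23], 0.62)]
scene tooltray [([367, 197, 62, 64], 0.63), ([370, 141, 50, 48], 0.58)]
scene crate [([184, 177, 52, 44], 0.81), ([238, 281, 40, 24], 0.47), ([207, 189, 129, 76], 0.23)]
scene station [([207, 187, 127, 78], 0.56)]
scene micrometer [([373, 289, 38, 18], 0.82)]
scene wheel [([309, 173, 31, 24], 0.85)]
scene jar [([239, 281, 40, 25], 0.62), ([105, 157, 19, 37], 0.6)]
scene spanner [([151, 265, 59, 22], 0.97)]
scene oilstone [([238, 279, 43, 27], 0.97), ([154, 262, 54, 24], 0.47)]
```

The pictures show:
- **Stand:** top (232,170), ramp pointing left (uphill = world +y).
- **Crate:** top (295,184).
- **Grey V-block:** on the deck at top (218,162). The orange look-alikes are at (181,138) and (252,217).
- **Tray candidates:** top (148,198) and (154,271).

Next I compute which tray is farthest from the base and enlarge the crops.

```bash
cat > h.py <<'E'
from plant import arm
import cv2,numpy as np
from scipy.spatial.transform import Rotation as Ro
def unproj(cam,uv,z,c=None):
    c=c or arm.calibration(cam)
    K,R,t=c["mtx"],np.array(c["R"]),np.array(c["t"])
    uv=np.atleast_2d(uv).astype(float)
    d=np.c_[uv,np.ones(len(uv))]@np.linalg.inv(K).T@R
    o=-R.T@t
    return o+d*((z-o[2])/d[:,2])[:,None]
def proj(cam,X,c=None):
    c=c or arm.calibration(cam)
    P=np.atleast_2d(X)@np.array(c["R"]).T+np.array(c["t"])
    p=P@np.array(c["mtx"]).T
    return p[:,:2]/p[:,2:]
def crop(im,x,y,w,h,f,out):
    cv2.imwrite(out,cv2.resize(im[y:y+h,x:x+w],None,fx=f,fy=f,interpolation=cv2.INTER_CUBIC))
E
python3 - <<'E'
from h import *
P=unproj("top",[[148,198],[154,271],[218,162],[232,170],[295,184],[181,138],[252,217]],[0.02])
print(np.round(P,3), np.hypot(P[:,0],P[:,1]))
im=cv2.imread("pics/a_top.png")
crop(im,110,120,210,110,3.7,"pics/b_top.png")
im=cv2.imread("pics/a_scene.png")
crop(im,180,135,260,190,3,"pics/b_scene.png")
E
```

```text
[[ 0.469  0.367  0.02 ]
 [ 0.2    0.347  0.02 ]
 [ 0.596  0.104  0.02 ]
 [ 0.564  0.052  0.02 ]
 [ 0.505 -0.181  0.02 ]
 [ 0.691  0.241  0.02 ]
 [ 0.387 -0.018  0.02 ]] [0.59514643 0.40038861 0.60488829 0.56670256 0.53646215 0.73165349
 0.38757157]
```

View pics/b_top.png

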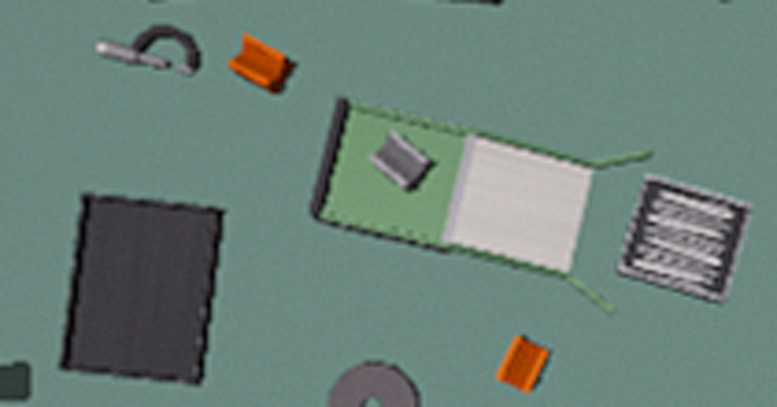

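View pics/b_scene.png

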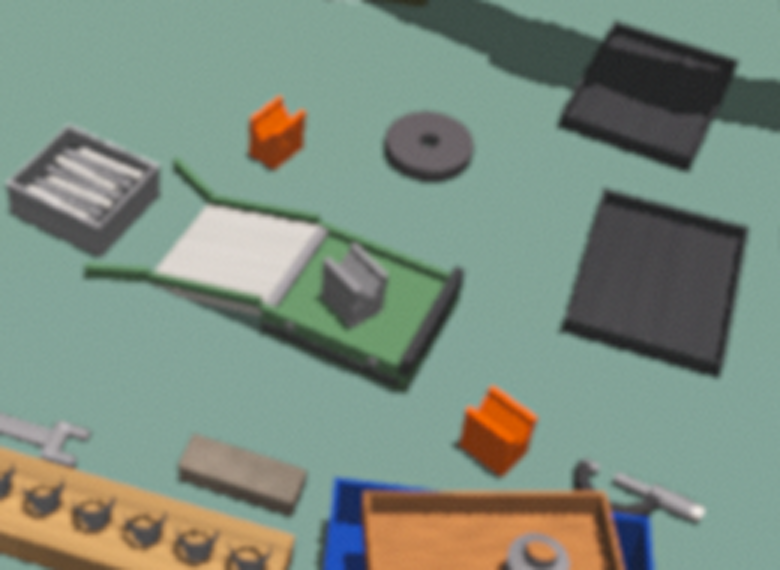

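Two tray candidates: (148,198), 0.595 m from the base, and (154,271), 0.400 m. The first is the farthest, so I use it. The V-block is the grey one on the deck at (218,162); the orange ones are left alone. The crop confirms both. Next, a pose fit from corners in both views.

```bash
cat >> h.py <<'E'
from scipy.optimize import least_squares
def fit(obs,x0,cams=None):
    """obs: list of (cam,(u,v),(X,Y,Z) local). pose x,y,yaw (z=0 fixed)"""
    C=cams or {c:arm.calibration(c) for c in {o[0] for o in obs}}
    def W(p,L):
        c,s=np.cos(p[2]),np.sin(p[2]); L=np.array(L,float)
        return np.array([p[0]+c*L[0]-s*L[1],p[1]+s*L[0]+c*L[1],L[2]])
    def f(p): return np.concatenate([proj(o[0],W(p,o[2]),C[o[0]])[0]-o[1] for o in obs])
    r=least_squares(f,x0,loss="soft_l1")
    return r.x,f(r.x).reshape(-1,2)
E
python3 - <<'E'
from h import *
T=lambda x,y:(110+x/3.7-.35,120+y/3.7-.35)
S=lambda x,y:(180+x/3-.33,135+y/3-.33)
o=[("top",T(592,168),(-.130,-.055,0)),("top",T(570,270),(-.130,.055,0)),
("top",T(462,137),(0,-.055,.032)),("top",T(444,240),(0,.055,.032)),
("top",T(340,97),(.134,-.061,.044)),("top",T(312,216),(.134,.061,.044)),
("scene",S(210,205),(-.130,.055,0)),("scene",S(155,273),(-.130,-.055,0)),
("scene",S(328,228),(0,.055,.032)),("scene",S(275,303),(0,-.055,.032)),("scene",S(462,270),(.134,.061,.044))]
p,r=fit(o,[.58,.03,1.4]);print("station",p);print(np.round(r,1).tolist())
x,y=.09,.07
o=[("top",T(82,193),(x,y,.02)),("top",T(224,208),(x,-y,.02)),("top",T(200,384),(-x,-y,.02)),("top",T(62,370),(-x,y,.02)),
("scene",S(605,190),(-x,y,.02)),("scene",S(748,230),(-x,-y,.02)),]
o=[("top",T(82,193),(x,y,.02)),("top",T(224,208),(x,-y,.02)),("top",T(200,384),(-x,-y,.02)),("top",T(62,370),(-x,y,.02)),
("scene",S(605,190),(-x,-y,.02)),("scene",S(748,230),(-x,y,.02)),("scene",S(563,330),(x,-y,.02)),("scene",S(720,372),(x,y,.02))]
p,r=fit(o,[.469,.367,0.1]);print("tray",p);print(np.round(r,1).tolist())
x,y=.055,.05
o=[("top",T(645,175),(x,-y,.042)),("top",T(752,207),(-x,-y,.042)),("top",T(728,302),(-x,y,.042)),("top",T(618,270),(x,y,.042)),
("scene",S(70,127),(-x,y,.042)),("scene",S(158,165),(x,y,.042)),("scene",S(8,185),(-x,-y,.042)),("scene",S(100,228),(x,-y,.042))]
p,r=fit(o,[.505,-.18,1.3]);print("crate",p);print(np.round(r,1).tolist())
P=unproj("top",[T(402,160)],.074);print("vb",P,unproj("scene",[S(355,272)],.07))
E
```

```text
station [0.55962023 0.04901407 1.30765048]
[[0.5, 0.7], [-0.3, 1.4], [1.7, -0.2], [-0.5, 0.7], [-0.4, 0.2], [-0.9, -0.0], [-0.6, -0.2], [-1.6, 1.4], [0.1, 0.4], [-0.3, 1.4], [1.2, -0.4]]
tray [ 0.47350553  0.36795653 -0.1407177 ]
[[0.6, -1.1], [-0.7, -1.0], [-0.5, -0.5], [-0.6, -1.0], [-1.1, -0.4], [0.1, -0.6], [-0.3, -3.4], [0.7, -1.5]]
crate [ 0.50329955 -0.17823035  1.26200271]
[[0.1, -0.1], [0.1, -0.6], [-0.8, -0.1], [-0.0, 0.3], [-0.5, -0.8], [0.6, 0.0], [-0.5, -0.3], [0.1, 0.1]]
vb [[0.58431287 0.09735842 0.074     ]] [[0.58743597 0.1005367  0.07      ]]
```

```bash
cat >> h.py <<'E'
def Rdown(a):
    "tool y down, tool x at world azimuth a"
    x=np.array([np.cos(a),np.sin(a),0]);y=np.array([0,0,-1.]);return np.c_[x,y,np.cross(x,y)]
def rel(pos,a,s=None,base=None):
    s=s or arm.read_state()
    R=Ro.from_rotvec(s["tcp_rot"]).as_matrix(); p=np.array(s["tool_pos"])
    if base is not None: p,R=base
    d=R.T@(np.array(pos)-p)*1000
    w=Ro.from_matrix(R.T@Rdown(a)).as_rotvec()
    return np.round(d,1).tolist(),np.round(w,3).tolist()
def az(s=None):
    s=s or arm.read_state();R=Ro.from_rotvec(s["tcp_rot"]).as_matrix();return np.arctan2(R[1,0],R[0,0]),R
E
python3 - <<'E'
from h import *
a,R=az();print(a);print(np.round(R,3))
for b in [.95+np.pi/2,.95-np.pi/2]: print(b,rel([.585,.1,.26],b))
E
```

```text
1.324987999037219
[[ 0.243  0.    -0.97 ]
 [ 0.97   0.     0.243]
 [ 0.    -1.    -0.   ]]
2.5207963267948967 ([-385.7, -44.4, -543.1], [0.0, -1.196, 0.0])
-0.6207963267948966 ([-385.7, -44.4, -543.1], [-0.0, 1.946, 0.0])
```

Call:
send_rows([
  [[-386,-25,-543,0,1.946,0],[-386,-25,-543,0,1.946,0],[-386,-25,-543,0,1.946,0],[-386,-25,-543,0,1.946,0],[-386,-25,-543,0,1.946,0],[-386,-25,-543,0,1.946,0],[-386,-25,-543,0,1.946,0],[-386,-25,-543,0,1.946,0]],
], gripper=62)

```text
time_s: 1.72
tool_pos: [0.3695, 0.3515, 0.2285]
tcp_rot: [-1.556, -0.251, 0.25]
ft_force: [0.6, 0.9, -0.1]
width: 0.062
```

Run:
```python
from h import *
s=arm.read_state();print(s["time_s"],np.round(s["qpos"],2),s["tool_pos"],az()[0],s["width"],rel([.585,.1,.24],-.62))
```

```text
1.7167 [-0.89  0.52  0.06  1.9  -0.05  0.72 -0.48] [0.36946087 0.35147065 0.22848597] 0.3191628913849772 0.06197268405602981 ([125.8, -11.6, -306.4], [-0.001, 0.939, 0.0])
```

Call:
send_rows([
  [[126,-12,-306,0,0.939,0],[126,-12,-306,0,0.939,0],[126,-12,-306,0,0.939,0],[126,-12,-306,0,0.939,0],[126,-12,-306,0,0.939,0],[126,-12,-306,0,0.939,0],[126,-12,-306,0,0.939,0],[126,-12,-306,0,0.939,0]],
])

```text
time_s: 2.38
tool_pos: [0.5869, 0.1013, 0.2404]
tcp_rot: [-1.516, 0.485, -0.486]
ft_force: [0.2, 0.6, 0.7]
width: 0.0621
```

Call:
send_rows([
  [[0,0,0,0,0,0],[0,0,0,0,0,0]],
])

```text
time_s: 2.55
tool_pos: [0.5869, 0.1003, 0.2401]
tcp_rot: [-1.517, 0.483, -0.486]
ft_force: [-1.0, -0.2, -0.3]
width: 0.0619
```

Run:
```python
from h import *
s=arm.read_state();print(s["time_s"],np.round(s["qpos"],2),s["tool_pos"],az()[0],s["width"],rel([.585,.1,.24],-.62))
im=arm.camera("wrist");cv2.imwrite("pics/c_w.png",im);c=arm.calibration("wrist");np.savez("c_w.npz",**c)
print(proj("wrist",[[.585,.1,.074]]),arm.search_frame("wrist","vblock"))
```

```text
2.55 [-0.43  0.64  0.31  1.65 -0.24  0.89 -0.64] [0.58690068 0.10027074 0.2401144 ] -0.6187207585997514 0.06189360690021069 ([-1.4, 0.1, -1.3], [0.0, 0.001, 0.002])
[[256.03533028 170.67103099]] [{'bbox': [191.7, 264.6, 18.7, 39.8], 'score': 0.75}, {'bbox': [236.6, 142.0, 33.9, 45.9], 'score': 0.73}, {'bbox': [236.1, 1.2, 37.7, 38.9], 'score': 0.64}]
```

View pics/c_w.png

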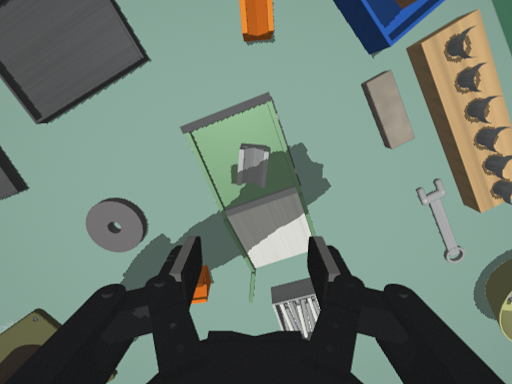

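Run:
```python
from h import *
im=cv2.imread("pics/c_w.png");crop(im,170,85,160,120,5,"pics/c_w2.png")
```

```text
(no output)
```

View pics/c_w2.png

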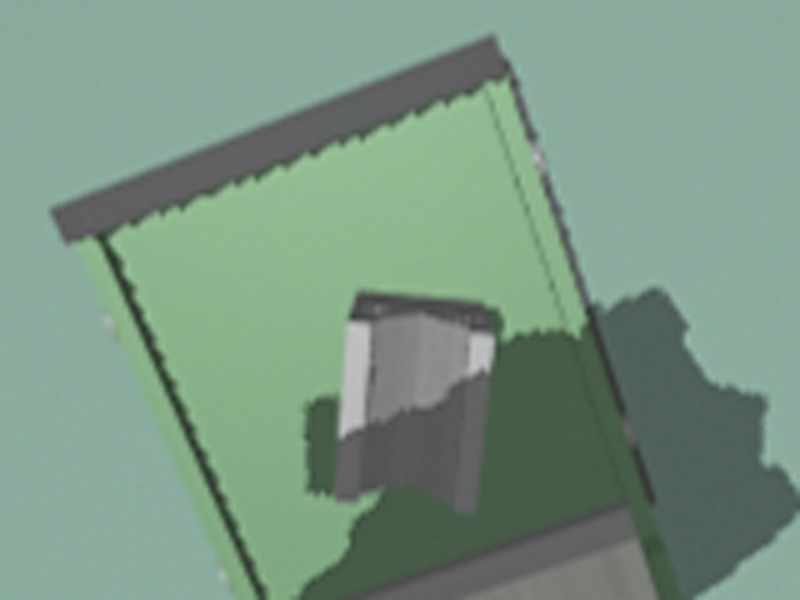

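Run:
```python
from h import *
c=dict(np.load("c_w.npz"))
Q=lambda x,y:(170+x/5-.4,85+y/5-.4)
pts=[Q(345,320),Q(495,333),Q(472,513),Q(335,500)]
P=unproj("wrist",pts,.074,c);print(np.round(P,4))
o=[]
T=lambda x,y:(110+x/3.7-.35,120+y/3.7-.35)
x,y=.023,.018
for u,l in zip(pts,[(x,y),(x,-y),(-x,-y),(-x,y)]): o.append(("wrist",u,l+(.074,)))
g=[.585,.1,.95]
p,r=fit(o,g,{"wrist":c});print(p,np.round(r,1).tolist())
e=[P[1]-P[2],P[0]-P[3]];print([np.arctan2(v[1],v[0]) for v in e],[np.linalg.norm(v) for v in e],np.linalg.norm(P[0]-P[1]))
for u,l in zip([T(370,158),T(392,132),T(435,163),T(408,190)],[(x,y),(x,-y),(-x,-y),(-x,y)]): o.append(("top",u,l+(.074,)))
C={"wrist":c,"top":arm.calibration("top")}
p,r=fit(o,g,C);print(p,np.round(r,1).tolist())
# station from wrist: endstop top corners & lip
o=[("wrist",Q(52,208),(.134,.061,.044)),("wrist",Q(493,37),(.134,-.061,.044)),("wrist",Q(512,75),(.124,-.061,.044)),("wrist",Q(67,243),(.124,.061,.044)),("wrist",Q(628,505),(0,-.055,.032))]
p,r=fit(o,[.56,.05,1.308],C);print("st",p,np.round(r,1).tolist())
```

```text
[[0.5836 0.1348 0.074 ]
 [0.6115 0.1112 0.074 ]
 [0.5808 0.0764 0.074 ]
 [0.5544 0.0993 0.074 ]]
[0.58259174 0.10542252 0.86336718] [[0.2, 0.0], [-0.2, 0.1], [0.4, -0.1], [-0.4, -0.0]]
[np.float64(0.846268006332015), np.float64(0.8810661758991918)] [np.float64(0.046413027505933804), np.float64(0.04596909043553145)] 0.036556567592236584
[0.58271531 0.10500365 0.86108693] [[0.6, 0.2], [0.1, 0.4], [0.6, 0.1], [-0.2, 0.2], [-1.6, 0.9], [-1.2, 0.2], [-2.9, -0.2], [-2.0, 0.2]]
st [0.55822869 0.05340963 1.30771695] [[-0.4, -0.0], [0.8, -0.6], [-0.4, -0.2], [-0.1, 0.4], [0.1, 0.8]]
```

Run:
```python
from h import *
print(rel([.583,.104,.12],-.708))
```

```text
([-1.0, 119.8, -1.5], [-0.0, 0.096, -0.002])
```

Run:
```python
from h import *
for i in range(2):
    s=arm.read_state();print(s["time_s"],s["tool_pos"],az()[0])
```

```text
2.65 [0.58485815 0.10446814 0.23977294] -0.6124013726968149
2.65 [0.58485815 0.10446814 0.23977294] -0.6124013726968149
```

Call:
send_rows([
  [[0,60,0,0,0.096,0],[0,60,0,0,0.096,0],[0,60,0,0,0.096,0],[0,60,0,0,0.096,0],[0,60,0,0,0.096,0]],
])

```text
time_s: 3.07
tool_pos: [0.5861, 0.1044, 0.1814]
tcp_rot: [-1.497, 0.552, -0.555]
ft_force: [-0.6, -0.8, 0.0]
width: 0.0621
```

Run:
```python
from h import *
s=arm.read_state();print(s["time_s"],s["tool_pos"],az()[0])
c=arm.calibration("wrist");im=arm.camera("wrist");np.savez("d_w.npz",**c)
s=arm.read_state();print(s["time_s"],s["tool_pos"],az()[0])
cv2.imwrite("pics/d_w.png",im);crop(im,130,40,240,170,3.3,"pics/d_w2.png")
```

```text
3.0667 [0.58612177 0.10443853 0.18142373] -0.7078421746243331
3.1167 [0.58652853 0.10411052 0.18175469] -0.7085611856034967
```

View pics/d_w2.png

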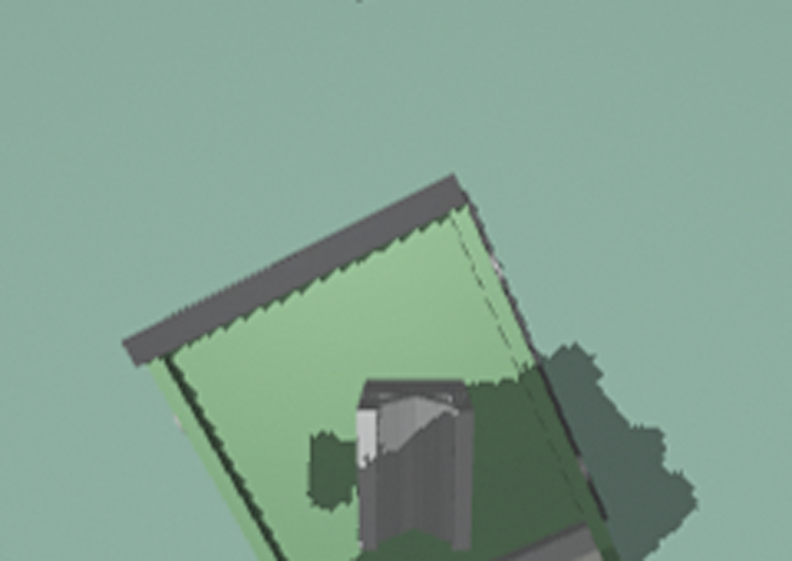

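Run:
```python
from h import *
c=dict(np.load("d_w.npz"))
Q=lambda x,y:(130+x/3.3-.4,40+y/3.3-.4)
pts=[Q(358,407),Q(473,409),Q(470,551),Q(360,550)]
x,y=.023,.018
o=[("wrist",u,l+(.074,)) for u,l in zip(pts,[(x,y),(x,-y),(-x,-y),(-x,y)])]
C={"wrist":c}
p,r=fit(o,[.58,.1,.86],C);print(p,np.round(r,1).tolist())
o=[("wrist",Q(122,340),(.134,.061,.044)),("wrist",Q(454,173),(.134,-.061,.044)),("wrist",Q(470,205),(.124,-.061,.044)),("wrist",Q(137,367),(.124,.061,.044)),("wrist",Q(583,522),(0,-.055,.032))]
q,r=fit(o,[.56,.05,1.308],C);print("st",q,np.round(r,1).tolist())
print(rel([p[0],p[1],.05],p[2]-np.pi/2))
```

```text
[0.58470923 0.10196388 0.85651118] [[-0.3, 0.7], [0.4, 0.3], [0.1, -0.6], [-0.3, -0.5]]
st [0.55970701 0.0504324  1.30341815] [[-0.3, -0.1], [0.3, 0.0], [-0.6, -0.5], [-0.2, -0.1], [1.4, 1.8]]
([-0.2, 131.7, -3.2], [-0.003, 0.006, 0.002])
```

Call:
send_rows([
  [[0,60,-3,0,0.006,0],[0,90,-3,0,0.006,0],[0,115,-3,0,0.006,0],[0,131,-3,0,0.006,0],[0,131,-3,0,0.006,0],[0,131,-3,0,0.006,0]],
])

```text
time_s: 3.62
tool_pos: [0.5844, 0.1012, 0.0499]
tcp_rot: [-1.497, 0.559, -0.561]
ft_force: [0.9, -0.1, 0.5]
width: 0.0619
```

Call:
send_rows([
  [[0,0,0,0,0,0],[0,0,0,0,0,0],[0,0,0,0,0,0],[0,0,0,0,0,0],[0,0,0,0,0,0],[0,0,0,0,0,0]],
], gripper=20)

```text
time_s: 4.12
tool_pos: [0.5853, 0.1014, 0.0516]
tcp_rot: [-1.495, 0.557, -0.563]
ft_force: [-1.0, -0.1, 6.4]
width: 0.0341
```

Run:
```python
from h import *
s=arm.read_state();print(s["time_s"],s["tool_pos"],az()[0],s["width"],s["ft_force"])
im=arm.camera("wrist");cv2.imwrite("pics/e_w.png",im)
```

```text
4.1167 [0.58532221 0.101355   0.05164078] -0.7157679451841791 0.034094259580585984 [-0.96419556 -0.06908445  6.37043329]
```

View pics/e_w.png

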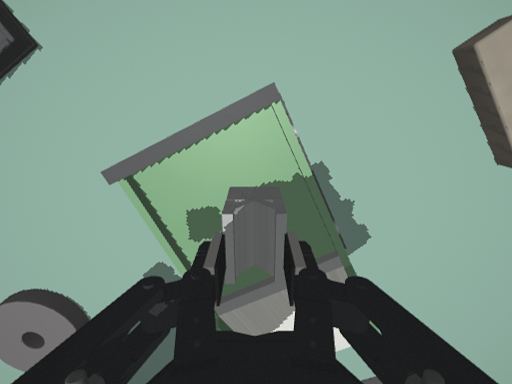

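Call:
send_rows([
  [[0,-10,0,0,0,0],[0,-30,0,0,0,0],[0,-55,0,0,0,0],[0,-80,0,0,0,0],[0,-80,0,0,0,0],[0,-80,0,0,0,0]],
])

```text
time_s: 4.67
tool_pos: [0.5845, 0.1012, 0.1309]
tcp_rot: [-1.495, 0.557, -0.562]
ft_force: [-1.3, -0.6, -5.7]
width: 0.0334
```

Run:
```python
from h import *
s=arm.read_state();print(s["time_s"],s["tool_pos"],az()[0],s["width"],s["ft_force"])
print(rel([.474,.366,.125],-.141))
im=arm.camera("wrist");cv2.imwrite("pics/f_w.png",im)
```

```text
4.6667 [0.58454241 0.10122321 0.1308857 ] -0.7157750494618095 0.03336558385494789 [-1.28819717 -0.572987   -5.71000871]
([-257.2, 5.7, 127.2], [-0.002, -0.575, 0.003])
```

View pics/f_w.png

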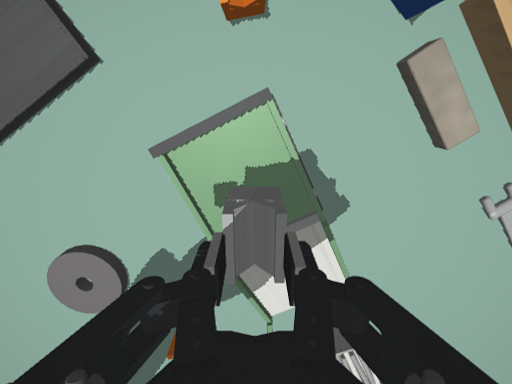

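Lifted: the block sits between the jaws and the wrist carries about 5 N. Now to the tray.

Call:
send_rows([
  [[-30,0,15,0,-0.07,0],[-62,0,31,0,-0.14,0],[-95,0,47,0,-0.21,0],[-128,0,64,0,-0.28,0],[-161,0,80,0,-0.36,0],[-194,0,96,0,-0.43,0],[-227,0,112,0,-0.5,0],[-250,0,124,0,-0.56,0]],
])

```text
time_s: 5.38
tool_pos: [0.4723, 0.3622, 0.1272]
tcp_rot: [-1.568, 0.12, -0.113]
ft_force: [-0.7, 0.8, -3.8]
width: 0.0333
```

Call:
send_rows([
  [[-7,0,-1,0,-0.015,0],[-7,0,-1,0,-0.015,0],[-7,0,-1,0,-0.015,0],[-7,0,-1,0,-0.015,0]],
])

```text
time_s: 5.72
tool_pos: [0.47, 0.3564, 0.1284]
tcp_rot: [-1.57, 0.113, -0.113]
ft_force: [1.1, -0.4, -4.6]
width: 0.0333
```

Run:
```python
from h import *
s=arm.read_state();print(s["time_s"],s["tool_pos"],az()[0],s["width"],s["ft_force"])
print(rel([.474,.366,.034],-.141))
c=arm.calibration("wrist");im=arm.camera("wrist");cv2.imwrite("pics/g_w.png",im)
t=arm.camera("top");crop(t,100,130,180,120,4,"pics/g_t.png")
L=np.array([[sx*.09,sy*.07,.02] for sx in(-1,1) for sy in (-1,1)]);p=[.4735,.368,-.141]
cc,ss=np.cos(p[2]),np.sin(p[2]);W=np.c_[p[0]+cc*L[:,0]-ss*L[:,1],p[1]+ss*L[:,0]+cc*L[:,1],L[:,2]];print(L,proj("wrist",W,c))
```

```text
5.7167 [0.47004707 0.35637223 0.12836442] -0.14412714125315298 0.03331036231921636 [ 1.14063397 -0.37257045 -4.59490102]
([2.5, 94.3, 10.3], [0.002, -0.003, 0.0])
[[-0.09 -0.07  0.02]
 [-0.09  0.07  0.02]
 [ 0.09 -0.07  0.02]
 [ 0.09  0.07  0.02]] [[175.97997231 232.55726021]
 [161.17952452  99.70082963]
 [337.98407014 232.03907763]
 [352.65667846  98.9367308 ]]
```

View pics/g_w.png

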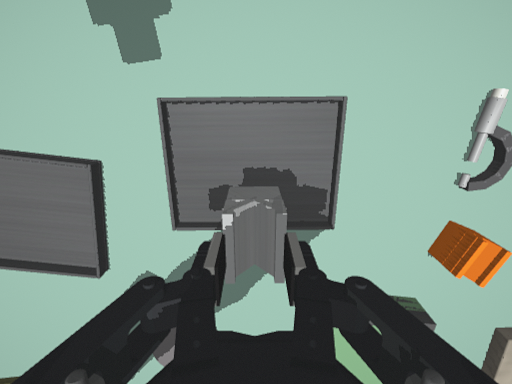

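View pics/g_t.png

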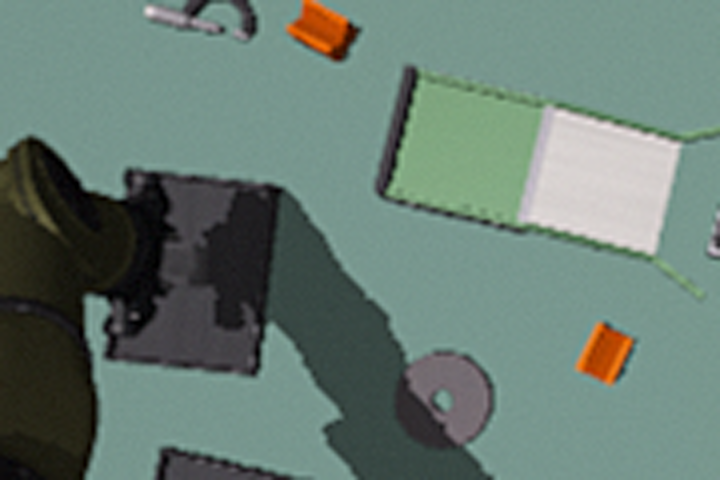

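Call:
send_rows([
  [[2,15,10,0,0,0],[2,40,10,0,0,0],[2,65,10,0,0,0],[2,82,10,0,0,0],[2,90,10,0,0,0],[2,92,10,0,0,0],[2,93,10,0,0,0],[2,94,10,0,0,0]],
])

```text
time_s: 6.48
tool_pos: [0.4739, 0.3686, 0.0361]
tcp_rot: [-1.567, 0.11, -0.113]
ft_force: [1.6, 0.1, -4.5]
width: 0.0339
```

Call:
send_rows([
  [[0,1,0,0,0,0],[0,1.5,0,0,0,0]],
])

```text
time_s: 6.65
tool_pos: [0.4734, 0.3688, 0.0345]
tcp_rot: [-1.567, 0.11, -0.112]
ft_force: [0.0, -0.5, -3.5]
width: 0.0339
```

Call:
send_rows([
  [[0,1,0,0,0,0],[0,2,0,0,0,0],[0,2,0,0,0,0]],
])

```text
time_s: 6.9
tool_pos: [0.4729, 0.3685, 0.0318]
tcp_rot: [-1.568, 0.11, -0.111]
ft_force: [0.5, -0.2, -4.2]
width: 0.0337
```

Call:
send_rows([
  [[0,1,0,0,0,0],[0,1.5,0,0,0,0],[0,1.5,0,0,0,0]],
])

```text
time_s: 7.15
tool_pos: [0.4728, 0.3685, 0.0317]
tcp_rot: [-1.567, 0.11, -0.111]
ft_force: [-3.2, -1.5, 7.7]
width: 0.0339
```

Contact with the tray floor (Fz went from -4 to +8 N), so I release.

Call:
send_rows([
  [[0,0,0,0,0,0],[0,0,0,0,0,0],[0,0,0,0,0,0],[0,0,0,0,0,0],[0,0,0,0,0,0]],
], gripper=62)

```text
time_s: 7.57
tool_pos: [0.4728, 0.3684, 0.0301]
tcp_rot: [-1.568, 0.111, -0.111]
ft_force: [0.0, -0.9, 0.1]
width: 0.0619
```

Call:
send_rows([
  [[0,-15,0,0,0,0],[0,-40,0,0,0,0],[0,-80,0,0,0,0],[0,-120,0,0,0,0],[0,-155,0,0,0,0],[0,-180,0,0,0,0],[0,-180,0,0,0,0]],
])

```text
time_s: 8.15
tool_pos: [0.476, 0.3703, 0.216]
tcp_rot: [-1.56, 0.104, -0.117]
ft_force: [0.3, 0.6, -0.3]
width: 0.0619
```

Run:
```python
from h import *
s=arm.read_state();print(s["time_s"],s["tool_pos"],az()[0],s["width"],s["ft_force"])
im=arm.camera("wrist");cv2.imwrite("pics/h_w.png",im)
st=np.array([.5597,.050]);y=1.3065
for xs in (-.37,-.32): 
    w=st+np.array([np.cos(y)*xs,np.sin(y)*xs]);print(xs,w)
    print(rel([w[0],w[1],.2],y-np.pi/2))
```

```text
8.15 [0.47598396 0.37033545 0.21596315] -0.14142928994887036 0.0619404384949438 [ 0.3428119   0.57265984 -0.31160111]
-0.37 [ 0.46304487 -0.30715233]
([83.8, 10.1, -671.6], [-0.005, 0.123, 0.004])
-0.32 [ 0.47610637 -0.2588885 ]
([90.0, 10.4, -622.0], [-0.005, 0.123, 0.004])
```

View pics/h_w.png

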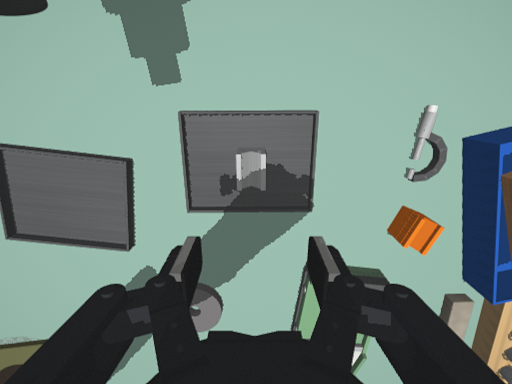

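The V-block stands upright and free in the tray centre (252,170). Next, move behind the crate.

Call:
send_rows([
  [[87,10,-647,0,0.123,0],[87,10,-647,0,0.123,0],[87,10,-647,0,0.123,0],[87,10,-647,0,0.123,0],[87,10,-647,0,0.123,0],[87,10,-647,0,0.123,0],[87,10,-647,0,0.123,0],[87,10,-647,0,0.123,0]],
])

```text
time_s: 8.87
tool_pos: [0.4688, 0.0332, 0.2038]
tcp_rot: [-1.562, 0.209, -0.205]
ft_force: [1.5, 0.5, 0.1]
width: 0.0618
```

Run:
```python
from h import *
s=arm.read_state();print(s["time_s"],np.round(s["qpos"],2),s["tool_pos"],az()[0])
st=np.array([.5597,.050]);y=1.3065
xs=-.345;w=st+np.array([np.cos(y)*xs,np.sin(y)*xs]);print(rel([w[0],w[1],.2],y-np.pi/2))
print(unproj("top",[[378,181]],.085))
```

```text
8.8667 [-0.29  0.52  0.19  2.04 -0.17  0.6  -0.25] [0.46882306 0.03316411 0.20376166] -0.26342991754189216
([83.1, 3.9, -305.1], [0.001, 0.001, -0.002])
[[ 0.50126625 -0.47040106  0.085     ]]
```

Call:
send_rows([
  [[83,4,-305,0,0,0],[83,4,-305,0,0,0],[83,4,-305,0,0,0],[83,4,-305,0,0,0],[83,4,-305,0,0,0],[83,4,-305,0,0,0],[83,4,-305,0,0,0],[83,4,-305,0,0,0]],
])

```text
time_s: 9.53
tool_pos: [0.4688, -0.2864, 0.1996]
tcp_rot: [-1.563, 0.213, -0.21]
ft_force: [0.4, -0.3, 0.5]
width: 0.0621
```

Call:
send_rows([
  [[0,0,0,0,0,0],[0,0,0,0,0,0],[0,0,0,0,0,0]],
])

```text
time_s: 9.78
tool_pos: [0.4702, -0.2795, 0.1997]
tcp_rot: [-1.559, 0.208, -0.205]
ft_force: [0.7, 0.4, -0.6]
width: 0.0618
```

Run:
```python
from h import *
s=arm.read_state();print(s["time_s"],np.round(s["qpos"],2),s["tool_pos"],az()[0])
c=arm.calibration("wrist");im=arm.camera("wrist");np.savez("i_w.npz",**c);cv2.imwrite("pics/i_w.png",im)
s=arm.read_state();print(s["time_s"],np.round(s["qpos"],2),s["tool_pos"],az()[0])
```

```text
9.7833 [ 0.37  0.61  0.13  1.83 -0.12  0.71  0.31] [ 0.47018246 -0.27947049  0.19972038] -0.26312815637221254
9.8333 [ 0.37  0.61  0.13  1.83 -0.12  0.71  0.31] [ 0.47057329 -0.27887693  0.19998262] -0.2617626321009526
```

View pics/i_w.png

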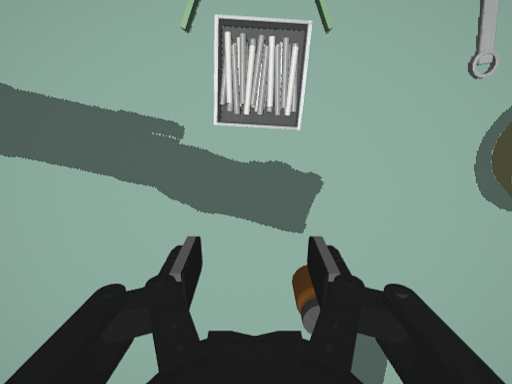

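Run:
```python
from h import *
C={"wrist":dict(np.load("i_w.npz"))}
x,y=.055,.05
o=[("wrist",u,l+(.042,)) for u,l in zip([(216,15),(311,22),(300,129),(215,124)],[(x,y),(x,-y),(-x,-y),(-x,y)])]
p,r=fit(o,[.5,-.18,1.27],C);print(p,np.round(r,1).tolist())
def loc(P,s=(.5597,.050,1.3065)):
    c,n=np.cos(s[2]),np.sin(s[2]);d=P[0]-s[0],P[1]-s[1];return c*d[0]+n*d[1],-n*d[0]+c*d[1],
print("crate in st",loc(p),p[2]-1.3065)
s=arm.read_state();print(loc(s["tool_pos"]),az()[0]-(1.3065-np.pi/2))
```

```text
[ 0.50310232 -0.17856042  1.24728065] [[-0.9, -0.5], [1.9, -0.8], [0.5, 1.4], [-1.1, 1.1]]
crate in st (np.float64(-0.2354090317567247), np.float64(-0.005074442548306295)) -0.059219345235375975
(np.float64(-0.34073976935789907), np.float64(0.0001193719056222925)) 0.0025336946939439886
```

```bash
cat >> h.py <<'E'
ST=(.5597,.050,1.3065)
def loc(P,s=ST):
    c,n=np.cos(s[2]),np.sin(s[2]);d=P[0]-s[0],P[1]-s[1];return np.array([c*d[0]+n*d[1],-n*d[0]+c*d[1]])
def relst(x,y,z,tilt=.26,dyaw=0.):
    s=arm.read_state();R=Ro.from_rotvec(s["tcp_rot"]).as_matrix();p=np.array(s["tool_pos"])
    c,n=np.cos(ST[2]),np.sin(ST[2])
    W=np.array([ST[0]+c*x-n*y,ST[1]+n*x+c*y,z])
    Rt=Rdown(ST[2]-np.pi/2+dyaw)@Ro.from_rotvec([tilt,0,0]).as_matrix()
    return np.round(R.T@(W-p)*1000,1).tolist(),np.round(Ro.from_matrix(R.T@Rt).as_rotvec(),3).tolist()
E
python3 - <<'E'
from h import *
print(relst(-.33,-.004,.1)); print(relst(-.33,-.004,.027))
E
```

```text
([4.4, 100.0, 10.5], [0.258, 0.002, -0.003])
([4.5, 173.0, 10.4], [0.258, 0.002, -0.003])
```

Call:
send_rows([
  [[4,35,10,0.1,0,0],[4,70,10,0.2,0,0],[4,100,10,0.258,0,0],[4,130,10,0.258,0,0],[4,155,10,0.258,0,0],[4,170,10,0.258,0,0],[4,173,10,0.258,0,0],[4,173,10,0.258,0,0]],
])

```text
time_s: 10.5
tool_pos: [0.477, -0.2704, 0.0272]
tcp_rot: [-1.303, 0.173, -0.222]
ft_force: [0.5, 0.8, 0.1]
width: 0.0619
```

Run:
```python
from h import *
s=arm.read_state();print(s["time_s"],loc(s["tool_pos"]),s["tool_pos"][2],s["ft_force"])
print(relst(-.33,-.004,.027))
c=arm.calibration("wrist");im=arm.camera("wrist");cv2.imwrite("pics/j_w.png",im)
cv2.imwrite("pics/j_s.png",cv2.resize(arm.camera("scene")[120:300,100:360],None,fx=3,fy=3))
```

```text
10.5 [-0.33082025 -0.00390171] 0.027165106209616742 [0.50972196 0.84175991 0.05521326]
([0.1, 0.4, 0.8], [0.0, 0.002, -0.003])
```

View pics/j_w.png

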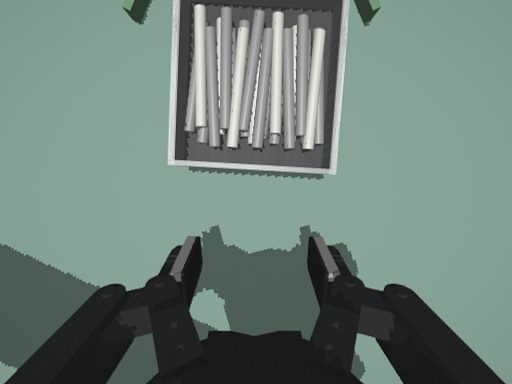

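View pics/j_s.png

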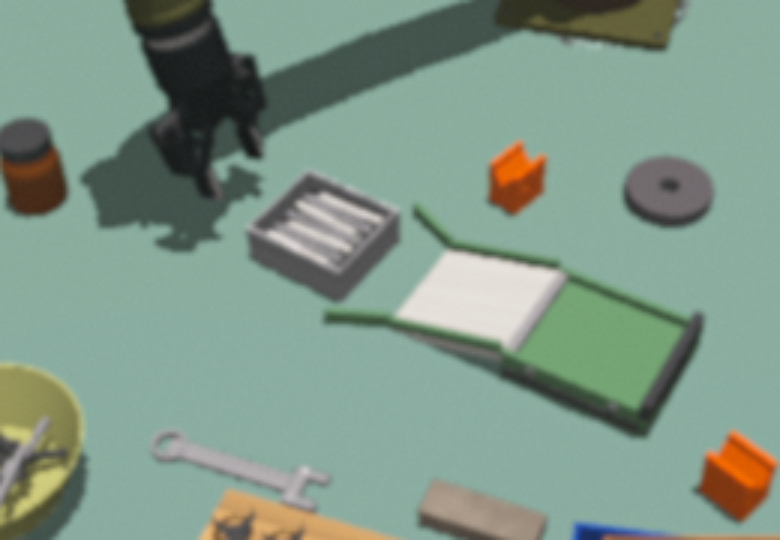

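Run:
```python
from h import *
for x in (-.32,-.31,-.30,-.292,-.284,-.276,-.268,-.260): print(relst(x,-.004+.004*(x+.33)/.07,.027))
```

```text
([-1.9, 4.8, 11.0], [0.002, 0.002, 0.001])
([-2.5, 7.4, 20.7], [0.002, 0.002, 0.001])
([-3.1, 9.9, 30.3], [0.002, 0.002, 0.001])
([-3.5, 12.0, 38.1], [0.002, 0.002, 0.001])
([-3.9, 14.0, 45.8], [0.002, 0.002, 0.001])
([-4.4, 16.1, 53.5], [0.002, 0.002, 0.001])
([-4.8, 18.1, 61.3], [0.002, 0.002, 0.001])
([-5.3, 20.1, 69.0], [0.002, 0.002, 0.001])
```

Call:
send_rows([
  [[-1.5,4,11,0,0,0],[-2,6.5,20.7,0,0,0],[-2.5,9,30.3,0,0,0],[-3,11,38.1,0,0,0],[-3.5,13,45.8,0,0,0],[-4,15,53.5,0,0,0],[-4.5,17,61.3,0,0,0],[-5,19,69,0,0,0]],
])

```text
time_s: 11.27
tool_pos: [0.4913, -0.2012, 0.0272]
tcp_rot: [-1.305, 0.173, -0.225]
ft_force: [-0.1, -0.2, 0.7]
width: 0.0621
```

Run:
```python
from h import *
s=arm.read_state();print(s["time_s"],loc(s["tool_pos"]),s["tool_pos"][2],s["ft_force"])
im=arm.camera("wrist");cv2.imwrite("pics/k_w.png",im)
for x in (-.254,-.246,-.238,-.230,-.222,-.214,-.206,-.198): print(relst(x,0,.027))
```

```text
11.2667 [-0.26038319  0.0004097 ] 0.027219971260328227 [-0.11451058 -0.18650247  0.68386353]
([0.8, 1.3, 3.7], [-0.0, 0.003, -0.001])
([0.8, 3.4, 11.4], [-0.0, 0.003, -0.001])
([0.8, 5.5, 19.1], [-0.0, 0.003, -0.001])
([0.8, 7.5, 26.9], [-0.0, 0.003, -0.001])
([0.9, 9.6, 34.6], [-0.0, 0.003, -0.001])
([0.9, 11.6, 42.3], [-0.0, 0.003, -0.001])
([0.9, 13.7, 50.0], [-0.0, 0.003, -0.001])
([0.9, 15.8, 57.8], [-0.0, 0.003, -0.001])
```

View pics/k_w.png

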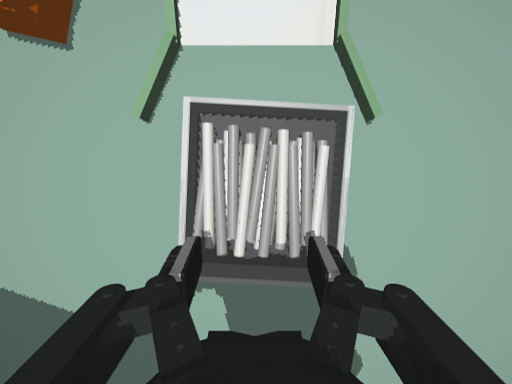

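Run:
```python
from h import *
c=arm.calibration("wrist")
x,y=.055,.05
P=unproj("wrist",[(186,97),(354,107),(343,287),(180,275),(178,45),(334,45)],np.array([.042]*4+[0,0]),c)
print([loc(p).round(4).tolist() for p in P])
t=np.array(arm.read_state()["tool_pos"]);R=az()[1]
for dz in (0,11):
  for dy in (5,14): print(dz,dy,[proj("wrist",t+R@np.array([sx*.031,dy/1000,dz/1000]),c).round().tolist() for sx in(-1,1)])
cv2.imwrite("pics/k_s.png",cv2.resize(arm.camera("scene")[120:300,100:360],None,fx=3,fy=3))
```

```text
[[-0.1748, 0.0416], [-0.1804, -0.0564], [-0.2886, -0.0528], [-0.2813, 0.047], [-0.1267, 0.0573], [-0.1265, -0.0559]]
0 5 [[[210.0, 229.0]], [[301.0, 228.0]]]
0 14 [[[212.0, 223.0]], [[299.0, 223.0]]]
11 5 [[[209.0, 214.0]], [[302.0, 214.0]]]
11 14 [[[211.0, 208.0]], [[300.0, 208.0]]]
```

View pics/k_s.png

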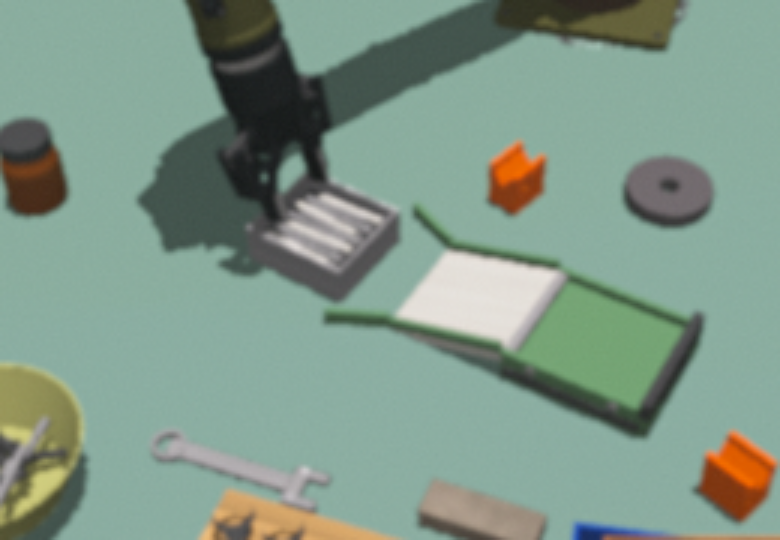

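Run:
```python
from h import *
im=arm.camera("scene")
s=arm.read_state();print(s["time_s"],s["ft_force"],s["tool_pos"])
t=np.array(s["tool_pos"]);R=az()[1]
f=7
cr=cv2.resize(im[150:235,165:270],None,fx=f,fy=f,interpolation=cv2.INTER_CUBIC)
for sx in(-1,0,1):
  for dy,col in((14,(0,0,255)),(0,(0,255,255)),(-20,(255,0,255))):
    p=proj("scene",t+R@np.array([sx*.031,dy/1000,0]))[0];q=((p-[165,150]+.5)*f).astype(int);cv2.circle(cr,tuple(int(v) for v in q),4,col,-1)
cv2.imwrite("pics/l_s.png",cr)
```

```text
11.4167 [ 0.6343843  -0.30605846  0.41785396] [ 0.49124558 -0.20114906  0.02718046]
```

View pics/l_s.png

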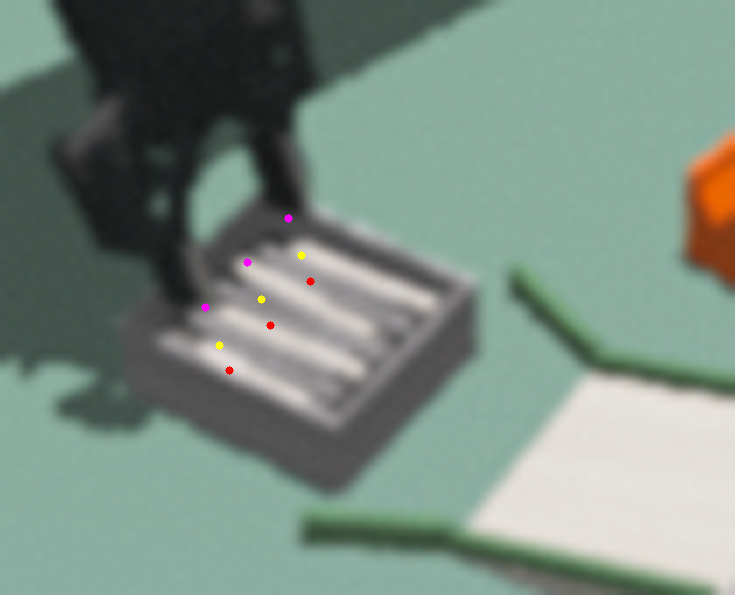

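The fingers passed over the crate rim (overlay: the real tips are about 22 mm behind the reported TCP at this opening), and the crate has not moved. I back off above it and go lower.

Call:
send_rows([
  [[0,-19,5,0,0,0],[0,-27,-25,0,0,0],[0,-35,-55,0,0,0],[0,-42,-82,0,0,0],[0,-42,-82,0,0,0],[0,-42,-82,0,0,0]],
])

```text
time_s: 11.92
tool_pos: [0.4664, -0.2922, 0.0466]
tcp_rot: [-1.307, 0.177, -0.229]
ft_force: [0.5, 1.2, 0.1]
width: 0.0619
```

Run:
```python
from h import *
s=arm.read_state();print(s["time_s"],loc(s["tool_pos"]),s["tool_pos"][2],s["ft_force"])
print(relst(-.345,-.003,.01),relst(-.345,-.003,-.006))
```

```text
11.9167 [-0.35471921  0.00065581] 0.04656763406475041 [0.52428862 1.16151117 0.10699304]
([3.6, 37.8, 0.2], [0.004, -0.005, 0.001]) ([3.6, 53.3, -3.9], [0.004, -0.005, 0.001])
```

Call:
send_rows([
  [[4,15,0,0,0,0],[4,28,0,0,0,0],[4,36,0,0,0,0],[4,38,0,0,0,0],[4,38,0,0,0,0],[4,38,0,0,0,0]],
])

```text
time_s: 12.42
tool_pos: [0.4742, -0.2804, 0.0104]
tcp_rot: [-1.305, 0.173, -0.225]
ft_force: [0.3, 0.5, 0.1]
width: 0.0619
```

Run:
```python
from h import *
im=arm.camera("scene")
s=arm.read_state();print(s["time_s"],s["ft_force"],loc(s["tool_pos"]),s["tool_pos"])
t=np.array(s["tool_pos"]);R=az()[1]
f=7;x0,y0=150,140
cr=cv2.resize(im[y0:y0+85,x0:x0+105],None,fx=f,fy=f,interpolation=cv2.INTER_CUBIC)
for sx in(-1,0,1):
  for dy,col in((14,(0,0,255)),(0,(0,255,255)),(-22,(255,0,255))):
    p=proj("scene",t+R@np.array([sx*.031,dy/1000,0]))[0];q=((p-[x0,y0]+.5)*f).astype(int);cv2.circle(cr,tuple(int(v) for v in q),4,col,-1)
cv2.imwrite("pics/m_s.png",cr)
print(relst(-.345,-.003,.0),relst(-.345,-.003,-.006))
```

```text
12.4667 [ 0.08129893 -0.57848681  0.26562412] [-0.34160979 -0.00396859] [ 0.47429203 -0.28078464  0.01058298]
([-1.0, 9.4, -6.0], [0.002, 0.0, 0.001]) ([-1.0, 15.2, -7.5], [0.002, 0.0, 0.001])
```

View pics/m_s.png

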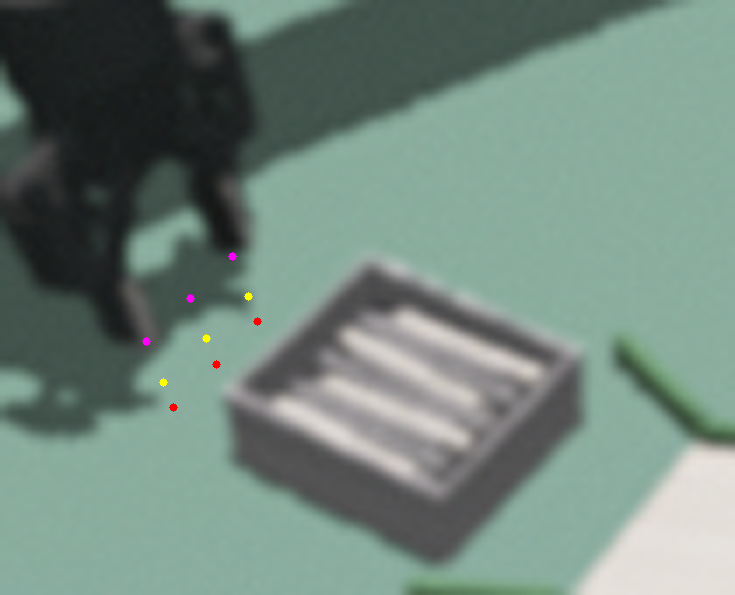

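Call:
send_rows([
  [[-1,6,-2,0,0,0],[-1,12,-4,0,0,0],[-1,17,-6,0,0,0],[-1,18,-6,0,0,0],[-1,18,-6,0,0,0]],
])

```text
time_s: 12.88
tool_pos: [0.4723, -0.2813, -0.0095]
tcp_rot: [-1.304, 0.174, -0.224]
ft_force: [1.1, -0.4, 0.3]
width: 0.0623
```

Run:
```python
from h import *
im=arm.camera("scene")
s=arm.read_state();print(s["time_s"],s["ft_force"],loc(s["tool_pos"]),s["tool_pos"])
t=np.array(s["tool_pos"]);R=az()[1]
f=7;x0,y0=150,140
cr=cv2.resize(im[y0:y0+85,x0:x0+105],None,fx=f,fy=f,interpolation=cv2.INTER_CUBIC)
cv2.imwrite("pics/n_s.png",cr)
z=s["tool_pos"][2]
for x in (-.33,-.32,-.31,-.302,-.294,-.286,-.278,-.270): print(relst(x,-.003,z))
```

```text
12.9333 [ 0.11310109  0.2373617  -0.33271377] [-0.34266011 -0.00244134] [ 0.47254343 -0.28139953 -0.00912623]
([0.6, 3.2, 12.2], [0.002, 0.0, -0.001])
([0.6, 5.8, 21.9], [0.002, 0.0, -0.001])
([0.6, 8.3, 31.6], [0.002, 0.0, -0.001])
([0.6, 10.4, 39.3], [0.002, 0.0, -0.001])
([0.6, 12.4, 47.0], [0.002, 0.0, -0.001])
([0.6, 14.5, 54.8], [0.002, 0.0, -0.001])
([0.6, 16.5, 62.5], [0.002, 0.0, -0.001])
([0.6, 18.6, 70.2], [0.002, 0.0, -0.001])
```

View pics/n_s.png

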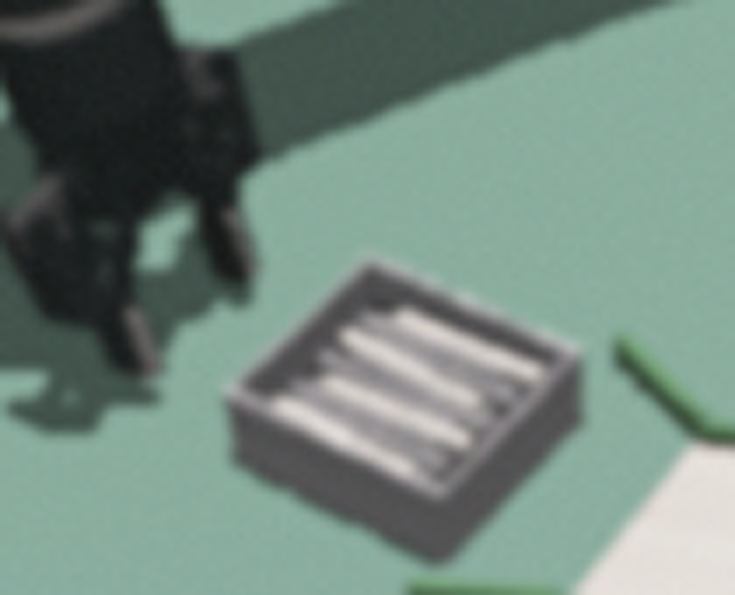

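Call:
send_rows([
  [[0.5,3,12,0,0,0],[0.5,5.5,22,0,0,0],[0.5,8,31.5,0,0,0],[0.5,10.5,39,0,0,0],[0,12.5,47,0,0,0],[0,14.5,55,0,0,0],[-0.5,16.5,62.5,0,0,0],[-1,18.5,70,0,0,0]],
])

```text
time_s: 13.6
tool_pos: [0.4908, -0.2121, -0.0088]
tcp_rot: [-1.307, 0.173, -0.226]
ft_force: [-1.0, -4.4, 1.2]
width: 0.0619
```

Run:
```python
from h import *
s=arm.read_state();print(s["time_s"],loc(s["tool_pos"]),s["tool_pos"][2],s["ft_force"])
c=arm.calibration("wrist");np.savez("o_w.npz",**c);im=arm.camera("wrist");cv2.imwrite("pics/o_w.png",im)
for x in (-.262,-.254,-.246,-.238,-.230,-.222,-.214,-.206): print(relst(x,0,-.009))
```

```text
13.6 [-0.27096064 -0.0019399 ] -0.008827521970998668 [-0.96572146 -4.44908128  1.24480377]
([-1.4, 1.9, 5.6], [0.001, 0.002, -0.001])
([-1.4, 4.0, 13.4], [0.001, 0.002, -0.001])
([-1.3, 6.0, 21.1], [0.001, 0.002, -0.001])
([-1.3, 8.1, 28.8], [0.001, 0.002, -0.001])
([-1.3, 10.1, 36.6], [0.001, 0.002, -0.001])
([-1.3, 12.2, 44.3], [0.001, 0.002, -0.001])
([-1.3, 14.2, 52.0], [0.001, 0.002, -0.001])
([-1.3, 16.3, 59.8], [0.001, 0.002, -0.001])
```

View pics/o_w.png

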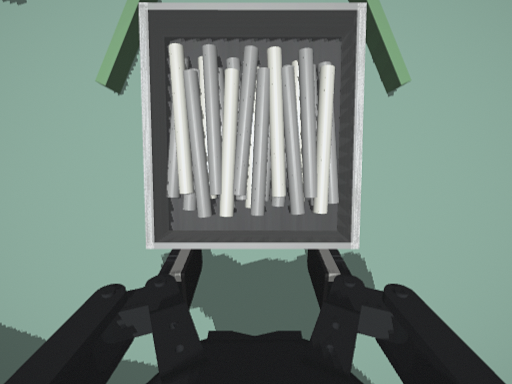

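Call:
send_rows([
  [[-1,2,6,0,0,0],[-1,4,13.5,0,0,0],[-1,6,21,0,0,0],[-1,8,29,0,0,0],[-1,10,36.5,0,0,0],[-1,12,44,0,0,0],[-1,14,52,0,0,0],[-1,16,60,0,0,0]],
])

```text
time_s: 14.32
tool_pos: [0.5054, -0.1528, -0.0092]
tcp_rot: [-1.307, 0.175, -0.227]
ft_force: [-0.9, -3.8, -0.4]
width: 0.0623
```

Run:
```python
from h import *
s=arm.read_state();print(s["time_s"],loc(s["tool_pos"]),s["tool_pos"][2],s["ft_force"])
im=arm.camera("wrist");cv2.imwrite("pics/p_w.png",im)
cv2.imwrite("pics/p_s.png",cv2.resize(arm.camera("scene")[140:280,170:350],None,fx=4,fy=4))
for x in (-.198,-.190,-.182,-.174,-.166,-.158,-.150,-.142): print(relst(x,0,-.009))
```

```text
14.3167 [-0.20990623 -0.00059637] -0.0091809650207125 [-0.85868414 -3.79940264 -0.44933113]
([-0.2, 2.3, 8.4], [0.001, 0.002, -0.001])
([-0.2, 4.3, 16.2], [0.001, 0.002, -0.001])
([-0.1, 6.4, 23.9], [0.001, 0.002, -0.001])
([-0.1, 8.4, 31.6], [0.001, 0.002, -0.001])
([-0.1, 10.5, 39.4], [0.001, 0.002, -0.001])
([-0.1, 12.5, 47.1], [0.001, 0.002, -0.001])
([-0.1, 14.6, 54.8], [0.001, 0.002, -0.001])
([-0.1, 16.6, 62.6], [0.001, 0.002, -0.001])
```

View pics/p_w.png

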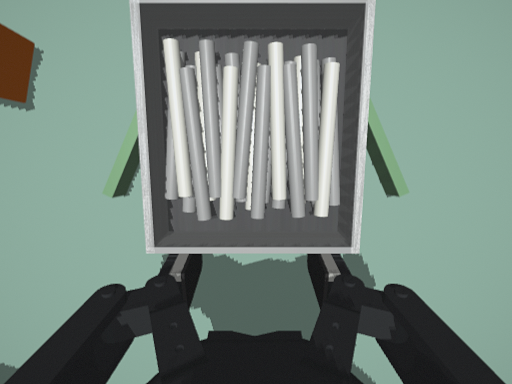

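View pics/p_s.png

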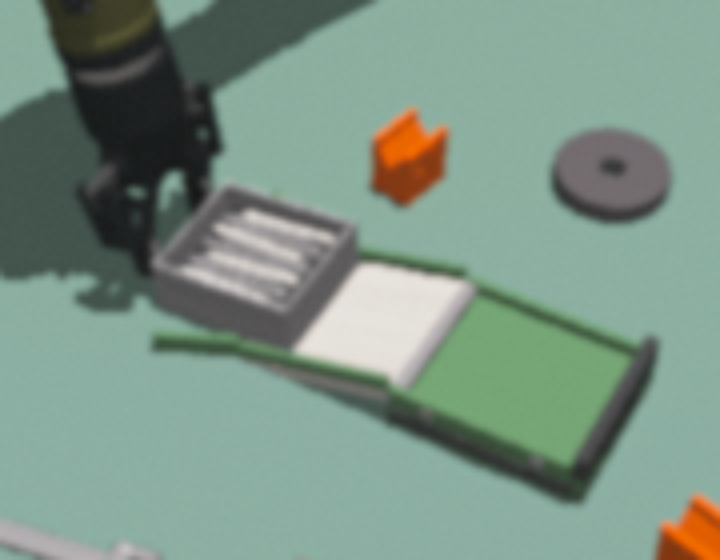

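Call:
send_rows([
  [[0,2,8.5,0,0,0],[0,4,16,0,0,0],[0,6,24,0,0,0],[0,8,31.5,0,0,0],[0,10,39.5,0,0,0],[0,12,47,0,0,0],[0,14,55,0,0,0],[0,16,62.5,0,0,0]],
])

```text
time_s: 15.08
tool_pos: [0.5227, -0.0877, -0.0086]
tcp_rot: [-1.304, 0.173, -0.224]
ft_force: [-1.3, -2.7, -3.5]
width: 0.0623
```

Run:
```python
from h import *
s=arm.read_state();print(s["time_s"],loc(s["tool_pos"]),s["tool_pos"][2],s["ft_force"])
im=arm.camera("wrist");cv2.imwrite("pics/q_w.png",im)
cv2.imwrite("pics/q_s.png",cv2.resize(arm.camera("scene")[140:280,170:350],None,fx=4,fy=4))
for x in (-.136,-.128,-.120,-.112,-.104,-.096,-.088,-.080): print(relst(x,0,-.009+.267*max(0,x+.133)))
```

```text
15.0833 [-0.14257996 -0.00023583] -0.0086450126367002 [-1.27972679 -2.65432323 -3.4923359 ]
([-0.2, 2.0, 4.1], [-0.001, 0.003, -0.002])
([-0.1, 2.8, 12.1], [-0.001, 0.003, -0.002])
([-0.1, 2.8, 20.4], [-0.001, 0.003, -0.002])
([-0.1, 2.8, 28.7], [-0.001, 0.003, -0.002])
([-0.0, 2.8, 37.0], [-0.001, 0.003, -0.002])
([-0.0, 2.8, 45.2], [-0.001, 0.003, -0.002])
([0.0, 2.8, 53.5], [-0.001, 0.003, -0.002])
([0.0, 2.8, 61.8], [-0.001, 0.003, -0.002])
```

View pics/q_w.png

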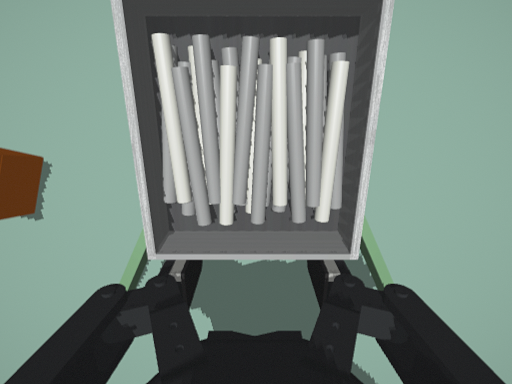

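View pics/q_s.png

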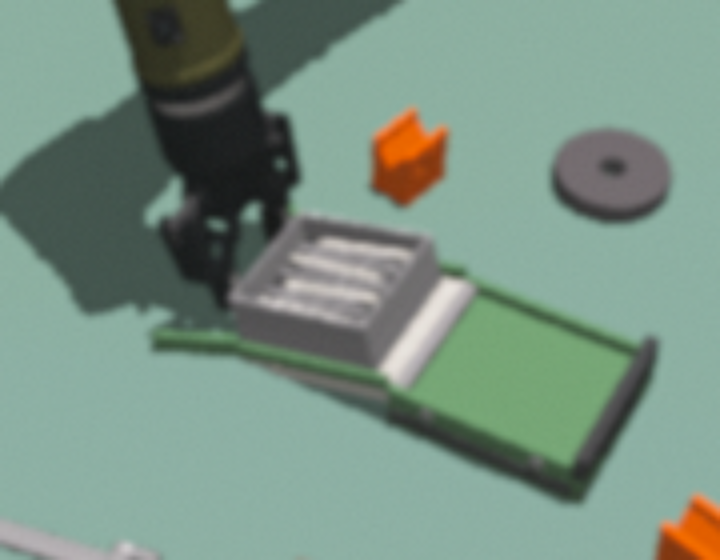

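Call:
send_rows([
  [[0,2,4,0,0,0],[0,2,12,0,0,0],[0,2,20,0,0,0],[0,2,28.5,0,0,0],[0,2,37,0,0,0],[0,2,45,0,0,0],[0,2,53.5,0,0,0],[0,2,62,0,0,0]],
])

```text
time_s: 15.85
tool_pos: [0.5386, -0.0311, 0.0056]
tcp_rot: [-1.306, 0.174, -0.226]
ft_force: [-2.9, -6.5, 0.7]
width: 0.0621
```

Run:
```python
from h import *
s=arm.read_state();print(s["time_s"],loc(s["tool_pos"]),s["tool_pos"][2],s["ft_force"])
im=arm.camera("wrist");cv2.imwrite("pics/r_w.png",im)
cv2.imwrite("pics/r_s.png",cv2.resize(arm.camera("scene")[140:280,170:350],None,fx=4,fy=4))
for x in (-.075,-.069,-.063,-.057,-.051,-.045,-.039,-.033): print(relst(x,0,-.008+.267*max(0,x+.133)))
```

```text
15.85 [-0.08376292 -0.00075793] 0.005577195363807158 [-2.89839217 -6.46848217  0.69345263]
([-0.6, 0.3, 6.1], [0.0, 0.003, -0.0])
([-0.6, 0.2, 12.3], [0.0, 0.003, -0.0])
([-0.6, 0.2, 18.5], [0.0, 0.003, -0.0])
([-0.5, 0.2, 24.7], [0.0, 0.003, -0.0])
([-0.5, 0.2, 30.9], [0.0, 0.003, -0.0])
([-0.5, 0.2, 37.1], [0.0, 0.003, -0.0])
([-0.5, 0.2, 43.3], [0.0, 0.003, -0.0])
([-0.5, 0.2, 49.5], [0.0, 0.003, -0.0])
```

View pics/r_w.png

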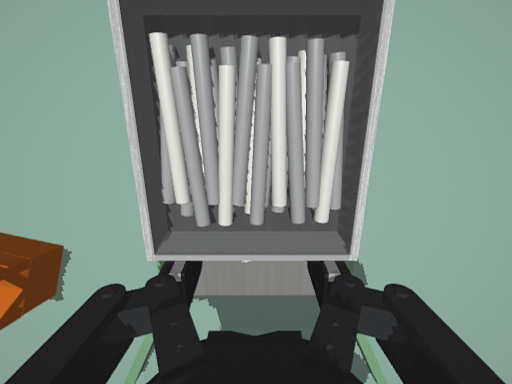

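View pics/r_s.png

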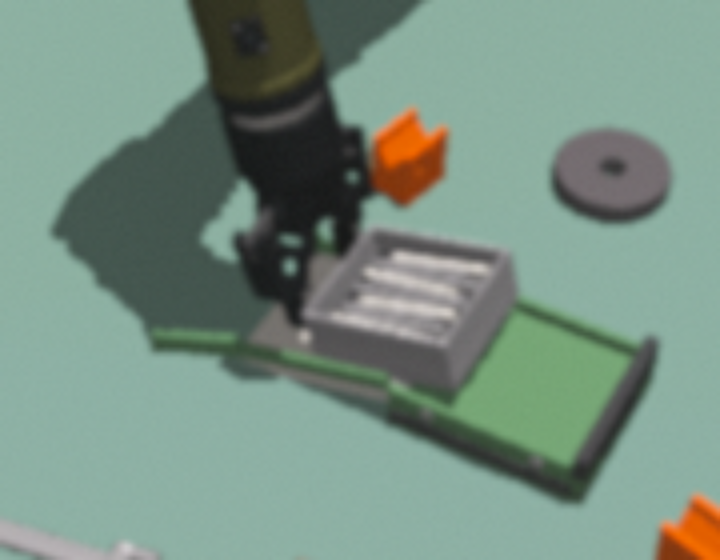

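Run:
```python
from h import *
for x,z in ((-.078,.009),(-.074,.012),(-.070,.015),(-.066,.018),(-.062,.021),(-.058,.024),(-.054,.026),(-.05,.028)): print(relst(x,0,z))
```

```text
([-0.6, -2.0, 3.6], [0.0, 0.003, -0.0])
([-0.6, -3.9, 8.2], [0.0, 0.003, -0.0])
([-0.6, -5.7, 12.8], [0.0, 0.003, -0.0])
([-0.6, -7.6, 17.5], [0.0, 0.003, -0.0])
([-0.6, -9.5, 22.1], [0.0, 0.003, -0.0])
([-0.5, -11.3, 26.7], [0.0, 0.003, -0.0])
([-0.5, -12.2, 31.1], [0.0, 0.003, -0.0])
([-0.5, -13.2, 35.5], [0.0, 0.003, -0.0])
```

Call:
send_rows([
  [[0,-2,3.5,0,0,0],[0,-4,8,0,0,0],[0,-6,13,0,0,0],[0,-7.5,17.5,0,0,0],[0,-9.5,22,0,0,0],[0,-11.5,26.5,0,0,0],[0,-12,31,0,0,0],[0,-13,35.5,0,0,0]],
])

```text
time_s: 16.62
tool_pos: [0.5467, -0.0008, 0.0274]
tcp_rot: [-1.305, 0.174, -0.226]
ft_force: [-1.1, -3.1, 2.2]
width: 0.062
```

Run:
```python
from h import *
s=arm.read_state();print(s["time_s"],loc(s["tool_pos"]),s["tool_pos"][2],s["ft_force"])
im=arm.camera("wrist");cv2.imwrite("pics/s_w.png",im)
cv2.imwrite("pics/s_s.png",cv2.resize(arm.camera("scene")[140:280,190:370],None,fx=4,fy=4))
for x in (-.044,-.039,-.034,-.029,-.024,-.019,-.014,-.009): print(relst(x,0,.028))
```

```text
16.6167 [-0.05247129 -0.00072046] 0.02742240515238769 [-1.14480179 -3.12950127  2.17113099]
([-0.6, 1.3, 6.2], [0.0, 0.002, -0.0])
([-0.6, 2.6, 11.1], [0.0, 0.002, -0.0])
([-0.6, 3.9, 15.9], [0.0, 0.002, -0.0])
([-0.6, 5.2, 20.7], [0.0, 0.002, -0.0])
([-0.6, 6.5, 25.6], [0.0, 0.002, -0.0])
([-0.5, 7.7, 30.4], [0.0, 0.002, -0.0])
([-0.5, 9.0, 35.2], [0.0, 0.002, -0.0])
([-0.5, 10.3, 40.1], [0.0, 0.002, -0.0])
```

View pics/s_w.png

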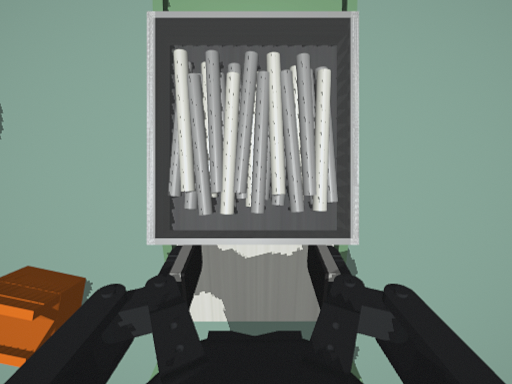

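View pics/s_s.png

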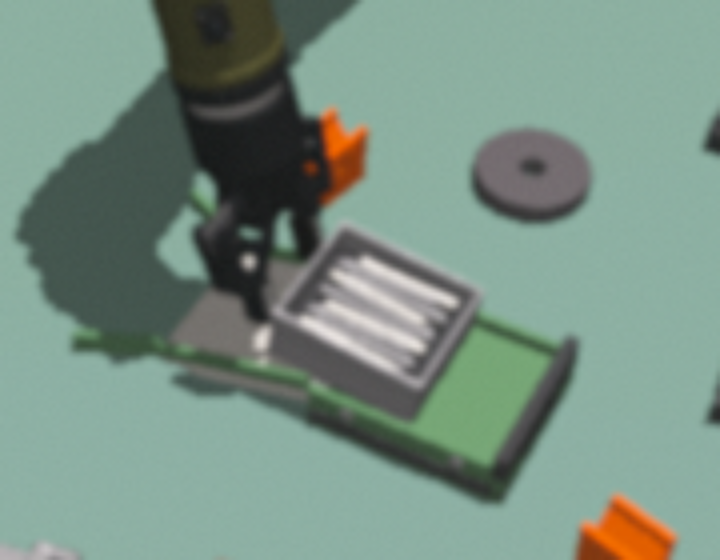

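Call:
send_rows([
  [[0,1.5,6,0,0,0],[0,2.5,11,0,0,0],[0,4,16,0,0,0],[0,5,20.5,0,0,0],[0,6.5,25.5,0,0,0],[0,7.5,30,0,0,0],[0,9,35,0,0,0],[0,10,39,0,0,0]],
])

```text
time_s: 17.38
tool_pos: [0.5571, 0.0391, 0.0272]
tcp_rot: [-1.304, 0.173, -0.224]
ft_force: [-1.0, -3.0, -1.5]
width: 0.0621
```

Run:
```python
from h import *
s=arm.read_state();print(s["time_s"],loc(s["tool_pos"]),s["tool_pos"][2],s["ft_force"])
im=arm.camera("wrist");cv2.imwrite("pics/t_w.png",im)
cv2.imwrite("pics/t_s.png",cv2.resize(arm.camera("scene")[140:280,190:370],None,fx=4,fy=4))
for x in (-.006,-.003,0,.002,.004): print(relst(x,0,.029))
```

```text
17.3833 [-0.01118873 -0.00036192] 0.02721693982752134 [-1.04818232 -3.03753741 -1.50359113]
([-0.3, -0.4, 4.4], [0.0, 0.002, -0.001])
([-0.3, 0.4, 7.3], [0.0, 0.002, -0.001])
([-0.3, 1.2, 10.2], [0.0, 0.002, -0.001])
([-0.3, 1.7, 12.1], [0.0, 0.002, -0.001])
([-0.3, 2.2, 14.1], [0.0, 0.002, -0.001])
```

View pics/t_w.png

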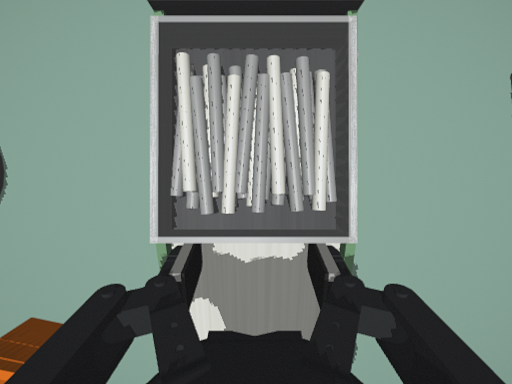

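View pics/t_s.png

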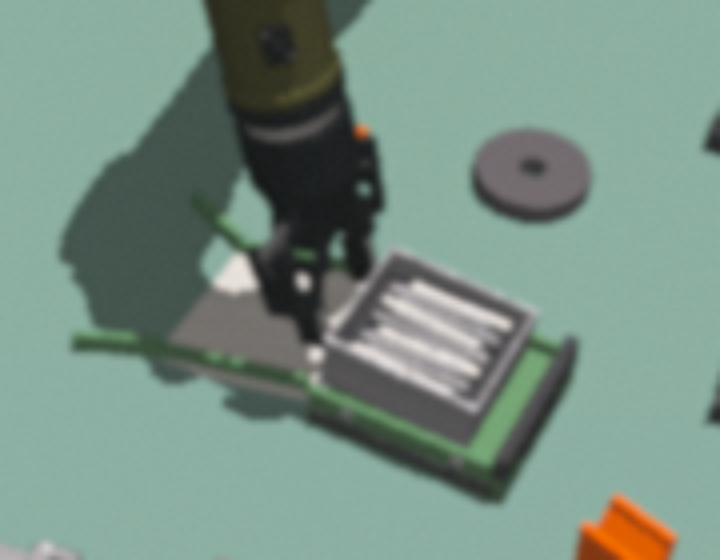

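Call:
send_rows([
  [[0,0,4,0,0,0],[0,0.5,6,0,0,0],[0,1,8,0,0,0],[0,1.5,10,0,0,0],[0,2,12,0,0,0],[0,2,13,0,0,0],[0,2,13,0,0,0]],
])

```text
time_s: 18.07
tool_pos: [0.5606, 0.0513, 0.0287]
tcp_rot: [-1.304, 0.173, -0.225]
ft_force: [-0.2, -1.9, -2.2]
width: 0.062
```

Run:
```python
from h import *
s=arm.read_state();print(s["time_s"],loc(s["tool_pos"]),s["tool_pos"][2],s["ft_force"])
im=arm.camera("wrist");cv2.imwrite("pics/u_w.png",im)
cv2.imwrite("pics/u_s.png",cv2.resize(arm.camera("scene")[140:280,190:370],None,fx=4,fy=4))
```

```text
18.0667 [ 0.0015027  -0.00049799] 0.028717441237719396 [-0.20056281 -1.89394476 -2.18278049]
```

View pics/u_w.png

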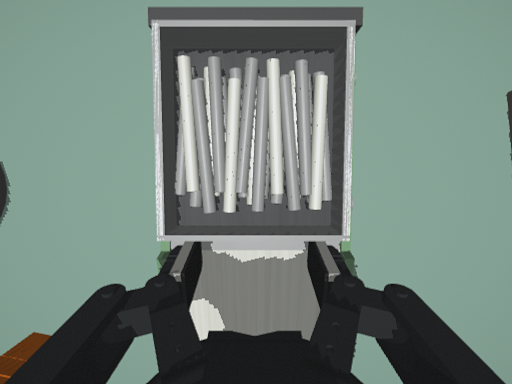

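View pics/u_s.png

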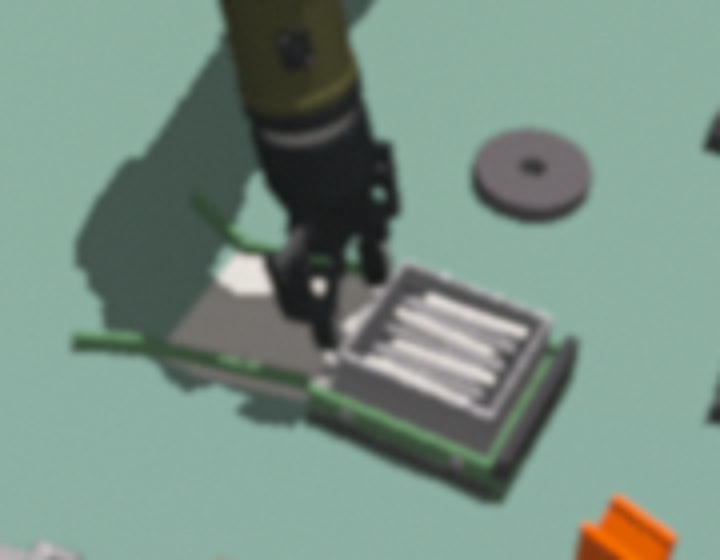

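The rim shrank in the wrist view (back rim 205 px to about 194 px), so the back edge seems to have dropped. I retreat and check.

Call:
send_rows([
  [[0,-2,-8,0,0,0],[0,-6,-25,0,0,0],[0,-15,-50,0,0,0],[0,-35,-70,0,0,0],[0,-70,-75,0,0,0],[0,-105,-70,0,0,0],[0,-135,-65,-0.1,0,0],[0,-150,-60,-0.2,0,0]],
])

```text
time_s: 18.83
tool_pos: [0.5364, -0.0489, 0.1624]
tcp_rot: [-1.506, 0.205, -0.226]
ft_force: [0.7, 1.2, -2.2]
width: 0.0618
```

Call:
send_rows([
  [[0,0,0,-0.06,0,0],[0,0,0,-0.06,0,0],[0,0,0,-0.06,0,0],[0,0,0,-0.06,0,0],[0,0,0,-0.06,0,0]],
])

```text
time_s: 19.25
tool_pos: [0.5342, -0.044, 0.1577]
tcp_rot: [-1.562, 0.212, -0.208]
ft_force: [0.7, -0.6, -0.6]
width: 0.0616
```

Run:
```python
from h import *
s=arm.read_state();print(s["time_s"],loc(s["tool_pos"]),s["tool_pos"][2],s["ft_force"])
c=arm.calibration("wrist");im=arm.camera("wrist");cv2.imwrite("pics/v_w.png",im);np.savez("v_w.npz",**c)
crop(im,130,0,250,190,3.2,"pics/v_w2.png")
crop(arm.camera("scene"),200,170,160,110,5,"pics/v_s.png")
crop(arm.camera("top"),110,120,210,110,3.7,"pics/v_t.png")
```

```text
19.25 [-9.73709629e-02  7.97594048e-05] 0.157671805178272 [ 0.74623077 -0.6351625  -0.55306709]
```

View pics/v_w2.png

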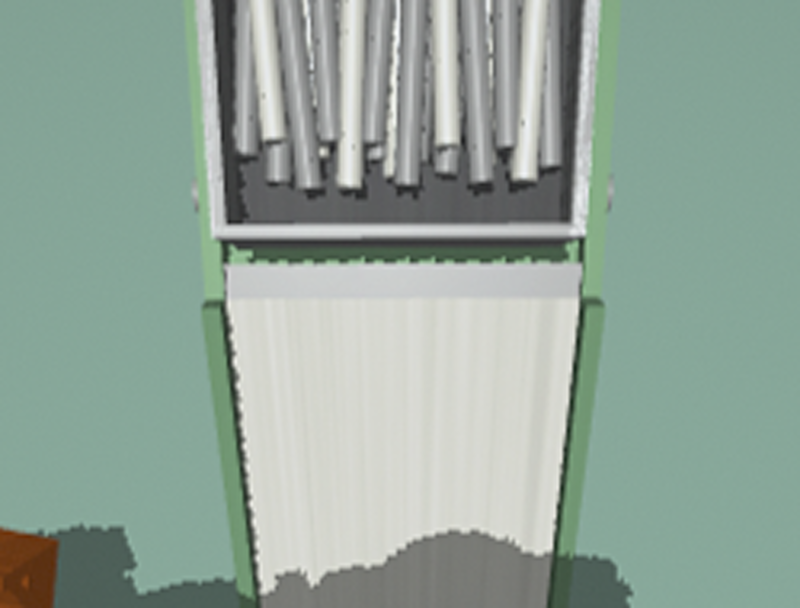

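View pics/v_s.png

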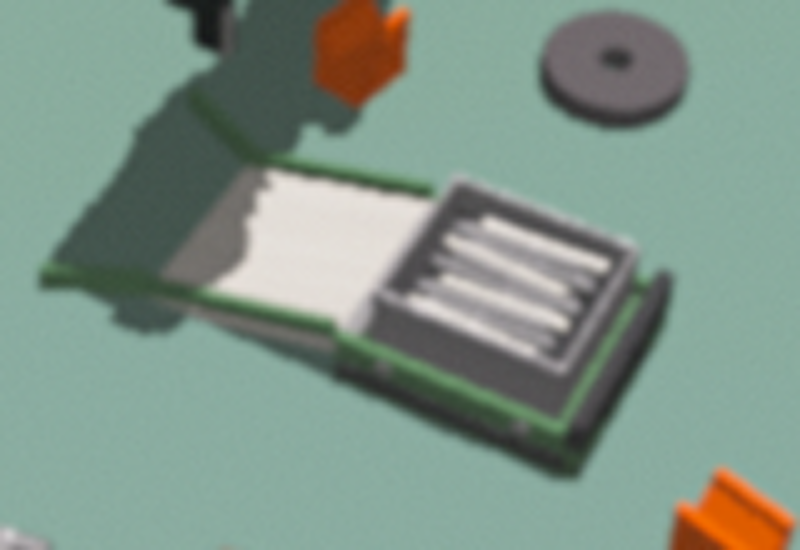

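View pics/v_t.png

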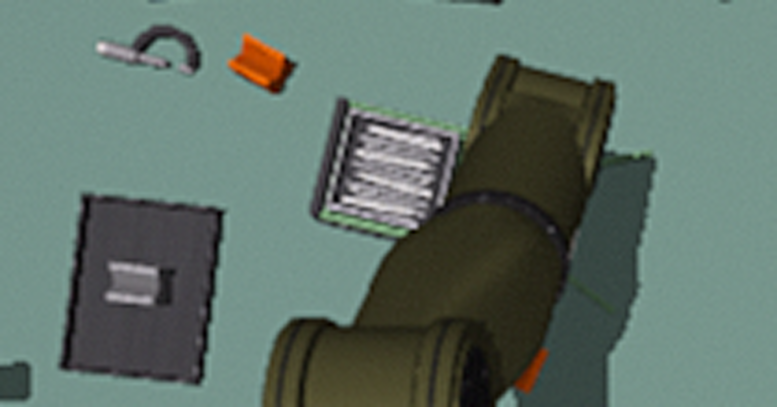

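Run:
```python
from h import *
c=dict(np.load("v_w.npz"));Q=lambda x,y:(130+x/3.2-.4,y/3.2-.4)
P=unproj("wrist",[Q(215,240),Q(585,237),Q(228,264),Q(582,264),Q(228,297),Q(580,297)],np.array([.066,.066,.032,.032,.032,.032]),c)
print([loc(p).round(4).tolist() for p in P])
S=lambda x,y:(200+x/5-.4,170+y/5-.4)
for z in (.066,.074):
  P=unproj("scene",[S(456,178),S(372,300),S(638,243),S(568,372)],z);print(z,[loc(p).round(4).tolist() for p in P])
```

```text
[[0.005, 0.0501], [0.0054, -0.0489], [0.0007, 0.0534], [0.0003, -0.0552], [-0.0088, 0.0541], [-0.0093, -0.0552]]
0.066 [[0.0057, 0.0471], [0.0065, -0.0547], [0.1119, 0.0515], [0.1156, -0.0486]]
0.074 [[0.0087, 0.0399], [0.0095, -0.061], [0.1139, 0.0443], [0.1176, -0.055]]
```

The wrist and scene views agree:
- **Crate:** back rim 5 mm past the lip face, lateral offset under 1 mm. The rim is 99 mm wide when taken at 66 mm height, which fits a crate level on the deck.
- **V-block:** stands in the tray.
- **Gripper:** clear of everything.

I hand the job in.

Call:
send_rows([
  [[0,-20,0,0,0,0],[0,-30,0,0,0,0],[0,-30,0,0,0,0],[0,-30,0,0,0,0],[0,-30,0,0,0,0]],
])

```text
time_s: 19.82
tool_pos: [0.5351, -0.042, 0.188]
tcp_rot: [-1.563, 0.208, -0.207]
ft_force: [0.0, 0.1, -0.3]
width: 0.0622
```

Run:
```python
from h import *
s=arm.read_state();print(s["time_s"],s["ft_force"],s["tool_pos"])
print(arm.finish_job())
```

```text
19.8167 [ 0.03737207  0.10061389 -0.26892057] [ 0.5350558  -0.04201694  0.18795775]
the job is handed in; nothing more can be done
None
```

I lifted the grey V-block off the deck and released it upright in the middle of the farther tool tray (0.595 m from the base, against 0.40 m for the other). Then I pushed the crate up the ramp with two open fingers until its back edge dropped behind the lip. I handed the job in at 19.8 s; no verdict is reported.

**Last checks**
- **Crate:** the back rim is about 5 mm past the lip face, so the origin is about 60 mm past it (51 to 73 mm allowed). The lateral offset is under 1 mm, and the rim's apparent width fits level on the deck. I did not measure the tilt directly.
- **V-block and arm:** the V-block stands alone in the tray. The gripper is clear, with wrist force near zero.
- **Bystanders:** I saw no sign that any had moved, but I only judged this by eye and did not measure it.

**What disagreed**
- **Finger reach:** at the 62 mm opening I used, the fingertips were about 22 mm behind the reported TCP. The given geometry puts them no farther back than the TCP. My first push therefore passed just over the crate rim without moving it, and I repeated it lower.
- **Wrist measurement:** one early wrist picture was paired with a pose read too late. I remeasured before grasping.

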